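# Back-lit bore check on an inspection slide

## Robot

A 6-joint arm with a two-finger parallel gripper is mounted at the origin on the work surface. World frame = base frame: x ahead of the robot, y to its left, z up, the work surface at z = 0. Lengths are in m, angles in rad, forces in N, time in s.
With the tool pointing down it reaches from about 0.225 to 0.875 m from the base axis. Payload 3.4 kg.
Tool frame: the origin (TCP) lies on the mounting face of the last link; the fingertips stand 173 mm ahead of it and the grasp point (between the pads) lies 155 mm ahead of it; x points along the fingers, y is the direction in which the jaws open and shut, and the axes are right-handed (so a half turn about x gives the same grasp; the last joint's range is limited). The gripper opens to 85 mm and grips with 20 to 120 N. Pads are 22 mm wide; open, the fingers measure 114 mm over their backs; the gripper's body (76 mm by 85 mm) begins 54 mm behind the grasp point. The pads swing forward as they close: fully open they stand 13 mm farther back than shut.
Start: joints at [0.983, 0.276, 1.505, -0, 1.361, -0.121], TCP at [0.259, 0.513, 0.405] pointing down, gripper open.
Joint ranges: [-2.89, 2.89], [-0.75, 2.08], [0.22, 2.7], [-1.18, 4.32], [0.11, 2.71], [-2.7, 2.7]. Speed limits (rad/s): [2.57, 2.57, 3.14, 3.14, 3.14, 3.14].

## Interface

Orientations are given as a unit quaternion [w, x, y, z].
In Python, from rig import manip gives the robot as it stands.
- The arm moves only by the tool arm_command, never from a script. Its argument "targets" is a list of rows, each an object with "dp": the shift along the tool's x, y, z in m, a list of three; "turn": the turn, a rotation vector about the tool's x, y, z in degrees, a list of three; "grip": the opening, from -1 (shut) to 1 (fully open). In form: [{"dp": [tx, ty, tz], "turn": [wx, wy, wz], "grip": grip}, ...]. A call has 1 to 8 rows; each row shifts and turns the commanded pose from where the row before left it, along the tool's axes as they then stand; what a row does not reach is not made up. A row lasts 1/10 s, in which the tool goes at most 50 mm and 8.59 degrees, less where a joint would pass 70% of its speed; a pose out of reach is approached as far as the arm can. A call with a gripper value outside its range is refused whole. The fingers move at their own pace and stop on an object; "grip_force" is the grip in N (left out, the last holds). Time passes only in rows, so rows that do not move let the fingers close. It gives the time, the measured TCP pose, the force and the opening at its end, in the units of the state.
- manip.get_state(): the state, without advancing time (a new reading comes with each control period).
- manip.get_image(name): name is "scene" or "top" or "wrist"; returns the picture (384x512x3 uint8, red, green, blue); there is no depth.
- manip.calibration(name): a dict with "fx", "fy", "cx", "cy" (pixels), "R" (3x3) and "t" (3): a world point X has camera coordinates R X + t. Camera axes: x right, y down, z forward; pixel columns grow to the right and rows downward; lengths in m; the calibration is good to about 2 mm. A picture is of the moment at which its call begins: read the wrist's pose just before it. calibration takes no time and is no camera call; for the wrist camera it gives the pose at the moment of the call.
- manip.sign_off(): hands the job in, once; it reports no verdict.
The state is a dict: "clock": time; "qpos": joint angles; "qd": joint speeds; "effort": joint torques, N m; "position": TCP position; "ee_rot": TCP orientation; "contact_force": force on the tool from outside, world axes, zero at the start; "moment": the same for the moment, N m; "width": finger opening in m.
Only numpy, scipy, OpenCV 4.12 (cv2) and the standard library are available. Lean on these libraries where they do the work, as an engineer would, in place of code of your own. Each camera call takes 0.05 s, during which the arm holds its last target.

## Task

Wind the handwheel until the carriage of the inspection slide is right up against its stop, so that the bore of the clamped part lies over the light; turn it by the crank and do not push the carriage itself. Then lift the small cylindrical microscope out of its stand, bring it across over the pallet without knocking into anything, and hold it upright and still with its lens centred over the part's middle boss, about 10 mm above it and not touching. Finish while still holding it there, with the other parts, the reference sphere and the vee block left where they stood.

Things in the scene. Friction and masses are not known exactly. Their poses are not given: they have to be found in the camera images.
- station: cream inspection slide, 270 x 150 mm, 85 mm high, two steel rails on top (to 99 mm); fixed. Origin under its centre on the table; x along the rails to the stop block at the far end (away from the robot), y to the handwheel side, z up. A round light window lies in its top, 40 mm along +x.
- carriage (a joint): m along the station's x axis of the aluminium carriage (120 x 160 mm, top 115 mm above the table): 0 at the load end, 0.080 when its far end touches the brass tip of the stop, past which it cannot go. Rack and pinion couple it to the handwheel, 8 mm per rad (50 mm a turn). It stays where it is left.
- wheel_axis (a point): point on the handwheel's axis (the station's y axis) level with the crank's grip point; in the station x 0, y +188, z +78 mm. Steel wheel 110 mm across, 13 mm thick, outer face 63 mm inboard of this point. A positive turn about the station's y axis (wheel's top moves towards the stop) drives the carriage to the stop: 1.0 to 1.6 turns, 2 to 3 N at the crank.
- crank_grip (a point): grip point on the red crank handle, on its centre line, 44 mm from the wheel's axis: a level sleeve, 20 mm thick, that turns freely on its pin and sticks out from the wheel along the station's y axis. The sleeve reaches 57 mm inwards and 21 mm outwards from this point; the wheel's face is 63 mm inwards. The point and its axes turn with the wheel.
- boss_top (a point): target: centre of the top of the part's middle boss (20 mm across, 11 mm bore), 145 mm above the table. The dark 72 mm ring-shaped part is clamped on the carriage and moves with it; its ring top is 4 mm below the boss top. Pins 41 mm from the centre stand 4 mm above the boss top, clamps and screws (31 mm or more away) up to 11 mm above it.
- scope_mid (a point): middle of the microscope, an upright aluminium cylinder 104 mm long: grip 34 mm thick (22 to 92 mm above the lens end), black 30 mm nose with the lens below, blue collar, 130 to 210 g. The point is on its axis 52 mm above the lens end; z points from lens to top. It stands loose, lens down, in its stand, and is drawn straight up.
- scope_lens (a point): centre of the microscope's lens end (its lowest point), 52 mm below scope_mid on the axis; z points up along the microscope.
- stand: round dark steel stand of the microscope, 68 mm in diameter, 32 mm high, fixed, with a socket of 41 mm or more and 24 mm deep (its floor 8 mm above the table). Origin under its centre.
- pallet: aluminium pallet 276 x 92 mm, 14 mm thick, fixed, with three round risers in a row along its x axis (at -89, 0 and +89 mm, tops at 50 mm) and steel pins 72 mm high between them; origin under its centre. It stands between the microscope and the slide. The place at +89 mm is empty.
- part_a: bystander: dark round part like the clamped one (72 mm, 26 mm high) lying loose on the pallet; origin under its centre, top 76 mm above the table.
- part_b: bystander: a second such part on the pallet; origin under its centre.
- ref_sphere: bystander: white 30 mm reference sphere on a thin dark stem with a round 72 mm foot, 135 mm high in all, loose on the table; origin under its foot's centre. It and the microscope's stand may swap places.
- vee_block: bystander: steel vee block 60 x 45 x 40 mm, loose on the table beside the far end of the slide, on the handwheel side; origin under its centre.

How it is judged:
By the outcome, as a careful person would: the job done as asked, in the order asked, and still so for the second after the job is handed in, while the arm keeps its last pose, push and grip.
It also fails if it takes over 72 s, if anything falls off the work surface, if the arm or the gripper's body presses on something with over 40 N, if the wrist force passes 120 N, or if a joint passes its speed limit or range.

## Working session

There is one attempt and no reset: what is moved stays moved. The work goes in short steps, Python scripts to look and compute and a tool call to move; the robot and the scene stay as the last step left them, time stands still between calls to the robot, and variables do not carry over. Pictures are saved under pics/ and viewed, and the job is handed in when it is done.

Besides the shell and the picture viewer there is one more tool, called as a command line: name --argument value ..., lists and objects as JSON in quotes. arm_command: Moves the arm, as the interface text tells. Its arguments: {"type":"object","properties":{"targets":{"type":"array"},"grip_force":{"type":"number"}},"required":["targets"]}

```bash
ls; mkdir -p pics
python3 - <<'E'
from rig import manip
import cv2
s=manip.get_state()
for k in s: print(k,s[k])
for n in ["scene","top","wrist"]:
    c=manip.calibration(n); print(n,c)
    im=manip.get_image(n); cv2.imwrite(f"pics/{n}0.png",cv2.cvtColor(im,cv2.COLOR_RGB2BGR))
E
```

```text
pics
clock 0.0
qpos [ 9.83016586e-01  2.76612468e-01  1.50616066e+00 -1.39668317e-05
  1.36070146e+00 -1.21024221e-01]
qd [ 0.00264031 -0.00149106 -0.00046695  0.0017498   0.0012653   0.00094647]
effort [ 5.62875684e-04 -4.16767108e+01 -2.45811385e+01 -6.50674019e-05
  1.13140160e-02  7.33609568e-06]
position [0.25864279 0.51330134 0.40381848]
ee_rot [ 0.68771124  0.1629023   0.68816398 -0.16415368]
contact_force [ 0.02442716  0.51775185 -0.4596015 ]
moment [ 0.04344148  0.05316257 -0.06824358]
width 0.08524701583001938
scene {'fx': 406.34848404705497, 'fy': 406.34848404705497, 'cx': 252.27721601248396, 'cy': 191.30991490549076, 'R': array([[-0.18381837,  0.98294662, -0.00517204],
       [ 0.75847953,  0.13849058, -0.63681172],
       [-0.62523565, -0.12098058, -0.771002  ]]), 't': array([ 0.15959317, -0.31882232,  1.43355243])}
top {'fx': 483.4693570711183, 'fy': 483.4693570711183, 'cx': 256.4060562870114, 'cy': 182.67439070667547, 'R': array([[ 0.01362591, -0.99989348, -0.00523031],
       [-0.99564422, -0.01308514, -0.09231124],
       [ 0.09223297,  0.00646535, -0.99571646]]), 't': array([-0.07025003,  0.5462859 ,  1.26377789])}
wrist {'fx': 298.3415461247972, 'fy': 298.3415461247972, 'cx': 255.33434300784677, 'cy': 191.65022303934285, 'R': array([[ 4.50705526e-01,  8.92672602e-01, -3.93156212e-04],
       [ 8.53470212e-01, -4.30783284e-01,  2.93282046e-01],
       [ 2.61635482e-01, -1.32519386e-01, -9.56025882e-01]]), 't': array([-0.57454561, -0.03677745,  0.37939844])}
```

View pics/scene0.png

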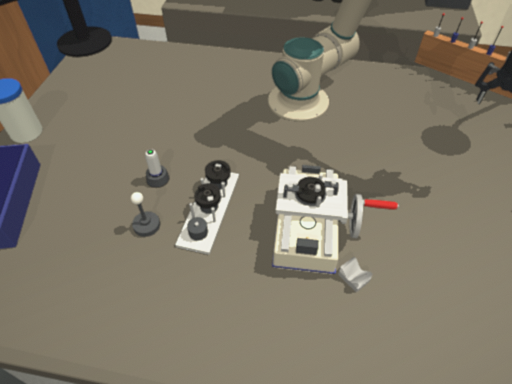

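View pics/top0.png

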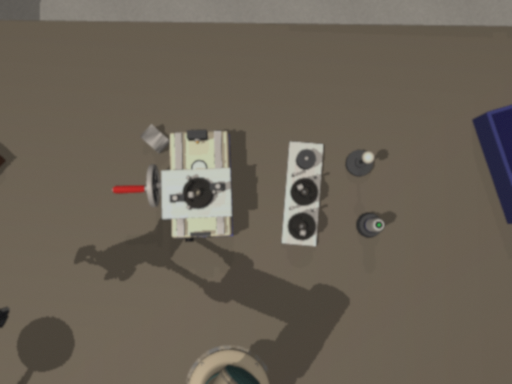

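View pics/wrist0.png

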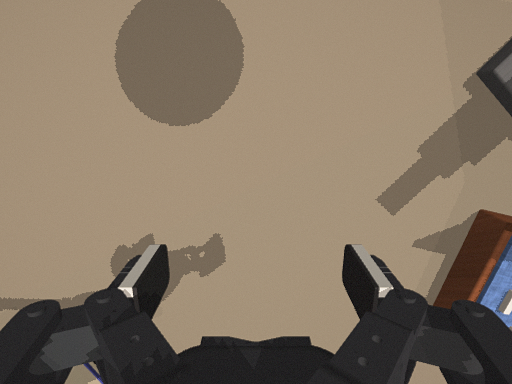

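Run:
```python
import cv2
a=cv2.imread("pics/top0.png"); cv2.imwrite("pics/topc1.png",cv2.resize(a[115:250,100:250],None,fx=5,fy=4.4,interpolation=cv2.INTER_CUBIC))
cv2.imwrite("pics/topc2.png",cv2.resize(a[130:250,270:400],None,fx=5,fy=5,interpolation=cv2.INTER_CUBIC))
a=cv2.imread("pics/scene0.png"); cv2.imwrite("pics/scc1.png",cv2.resize(a[160:295,260:410],None,fx=5,fy=4.4,interpolation=cv2.INTER_CUBIC))
```

```text
(no output)
```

View pics/topc1.png

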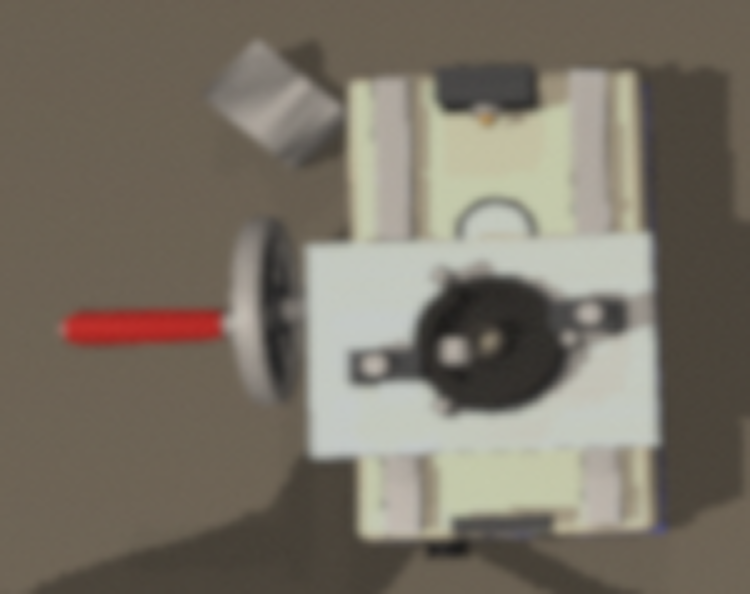

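View pics/topc2.png

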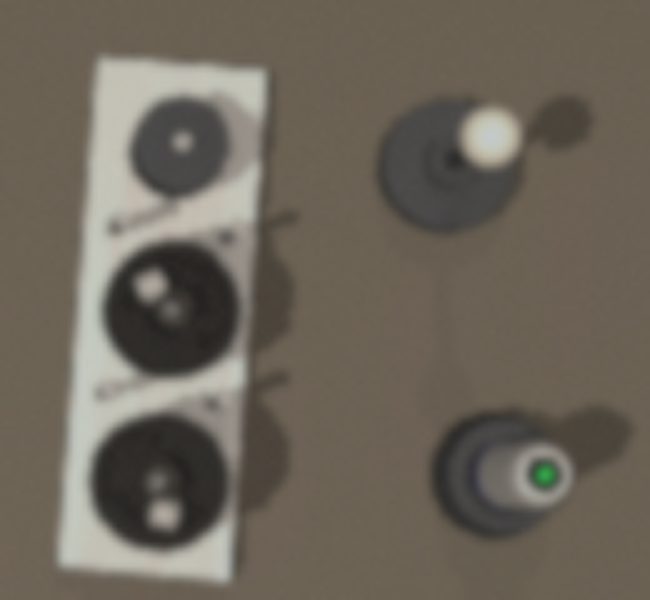

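View pics/scc1.png

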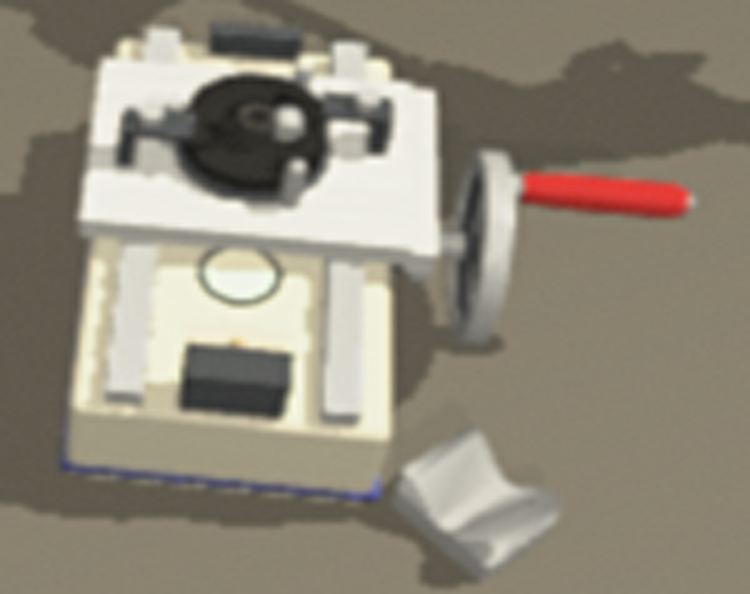

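```bash
cat > h.py <<'E'
from rig import manip
import numpy as np, cv2
from scipy.spatial.transform import Rotation as Ro
def K(c): return np.array([[c['fx'],0,c['cx']],[0,c['fy'],c['cy']],[0,0,1]])
def ray(c,px):
    d=c['R'].T@np.array([(px[0]-c['cx'])/c['fx'],(px[1]-c['cy'])/c['fy'],1]); return -c['R'].T@c['t'],d/np.linalg.norm(d)
def onz(c,px,z):
    o,d=ray(c,px); return o+d*(z-o[2])/d[2]
def tri(obs):
    A=0;b=0
    for c,px in obs:
        o,d=ray(c,px); P=np.eye(3)-np.outer(d,d); A=A+P; b=b+P@o
    x=np.linalg.solve(A,b)
    return x,[np.linalg.norm((np.eye(3)-np.outer(ray(c,p)[1],ray(c,p)[1]))@(x-ray(c,p)[0])) for c,p in obs]
def proj(c,X):
    p=c['R']@np.asarray(X)+c['t']; return np.array([c['fx']*p[0]/p[2]+c['cx'],c['fy']*p[1]/p[2]+c['cy']])
def rot(s): q=s['ee_rot']; return Ro.from_quat([q[1],q[2],q[3],q[0]])
def grab(n,name):
    c=manip.calibration(n); im=manip.get_image(n); cv2.imwrite(f"pics/{name}.png",cv2.cvtColor(im,cv2.COLOR_RGB2BGR)); return c,im
E
python3 - <<'E'
from h import *
np.set_printoptions(precision=4,suppress=True)
T=manip.calibration("top");S=manip.calibration("scene")
t1=lambda u,v:((u+.5)/5-.5+100,(v+.5)/4.4-.5+115)
t2=lambda u,v:((u+.5)/5-.5+270,(v+.5)/5-.5+130)
s1=lambda u,v:((u+.5)/5-.5+260,(v+.5)/4.4-.5+160)
car=[onz(T,t1(*p),.115) for p in [(305,243),(652,236),(660,447),(312,458)]]
print("car",np.array(car),np.mean(car,0))
st=[onz(T,t1(*p),.085) for p in [(348,82),(637,72),(660,530),(358,537)]]
print("st",np.array(st),np.mean(st,0))
cs=[onz(S,s1(*p),.115) for p in [(103,58),(436,86),(438,248),(80,228)]]
print("carS",np.array(cs),np.mean(cs,0))
print("boss",onz(T,t1(490,340),.145),onz(S,s1(254,117),.145))
for n,a,b in [("tip",(64,330),(689,200)),("in",(225,323),(522,187))]:
    print(n,tri([(T,t1(*a)),(S,s1(*b))]))
print("wheelring", onz(T,t1(262,310),.078))
pal=[onz(T,t2(*p),.014) for p in [(98,57),(267,70),(232,580),(58,566)]]
print("pal",np.array(pal),np.mean(pal,0))
print("parts",[onz(T,t2(*p),.076) for p in [(172,308),(158,480)]],"riser",onz(T,t2(180,145),.05))
print("scope top",onz(T,t2(545,474),.112),"stand top",onz(T,t2(500,473),.03))
print("sphere",onz(T,t2(492,136),.120),"foot",onz(T,t2(450,163),.01))
print("vee",onz(T,t1(275,102),.04))
E
```

```text
car [[ 0.5678  0.1752  0.115 ]
 [ 0.574   0.0026  0.115 ]
 [ 0.4551 -0.0035  0.115 ]
 [ 0.4466  0.1679  0.115 ]] [0.5109 0.0856 0.115 ]
st [[ 0.6661  0.1624  0.085 ]
 [ 0.6739  0.014   0.085 ]
 [ 0.4084 -0.0027  0.085 ]
 [ 0.4023  0.1493  0.085 ]] [0.5377 0.0807 0.085 ]
carS [[ 0.4536 -0.0027  0.115 ]
 [ 0.4448  0.169   0.115 ]
 [ 0.5628  0.1745  0.115 ]
 [ 0.5802  0.0041  0.115 ]] [0.5104 0.0862 0.115 ]
boss [0.5119 0.0779 0.145 ] [0.5113 0.0785 0.145 ]
tip (array([0.5161, 0.2904, 0.1252]), [np.float64(0.00018637951063183003), np.float64(0.0001863795106317149)])
in (array([0.5211, 0.2113, 0.1248]), [np.float64(0.00017116388275806017), np.float64(0.00017116388275804535)])
wheelring [0.5326 0.2037 0.078 ]
pal [[ 0.6628 -0.1502  0.014 ]
 [ 0.6568 -0.2417  0.014 ]
 [ 0.3825 -0.2234  0.014 ]
 [ 0.3886 -0.1309  0.014 ]] [ 0.5227 -0.1865  0.014 ]
parts [array([ 0.5222, -0.1851,  0.076 ]), array([ 0.4346, -0.1784,  0.076 ])] riser [ 0.61   -0.1913  0.05  ]
scope top [ 0.4399 -0.3658  0.112 ] stand top [ 0.4409 -0.3623  0.03  ]
sphere [ 0.6064 -0.3392  0.12  ] foot [ 0.6079 -0.3412  0.01  ]
vee [0.6621 0.2095 0.04  ]
```

```bash
cat >> h.py <<'E'
def goal(yaw):  # tool x down, tool y along world yaw dir
    y=np.array([np.cos(yaw),np.sin(yaw),0]); x=np.array([0,0,-1.]); z=np.cross(x,y)
    return Ro.from_matrix(np.stack([x,y,z],1))
def plan(gp,yaw,L=.155):
    s=manip.get_state(); R=rot(s); G=goal(yaw)
    rv=(R.inv()*G).as_rotvec(degrees=True)
    tgt=np.array(gp)-G.as_matrix()[:,0]*L
    d=tgt-s['position']
    print("clock",s['clock'],"turn",rv.round(2),"| dp in CURRENT axes",R.inv().apply(d).round(4),"| dp after turn",G.inv().apply(d).round(4))
    print("R cols",R.as_matrix().round(3).tolist(),"grasp",(np.array(s['position'])+R.as_matrix()[:,0]*L).round(4),"F",np.round(s['contact_force'],2),"w",s['width'],"q",np.round(s['qpos'],2))
E
python3 - <<'E'
from h import *
plan([.5174,.2694,.225],.052); plan([.5174,.2694,.225],.052+np.pi)
E
```

```text
clock 0.15 turn [6.028e+01 3.000e-02 8.000e-02] | dp in CURRENT axes [ 0.0241 -0.1014  0.3408] | dp after turn [0.0241 0.2457 0.2571]
R cols [[-0.001, 0.45, 0.893], [-0.001, 0.893, -0.45], [-1.0, -0.001, -0.0]] grasp [0.2586 0.5132 0.2491] F [-0.47 -0.53 -0.24] w 0.08524329994226085 q [ 0.98  0.28  1.51 -0.    1.36 -0.12]
clock 0.15 turn [-1.1972e+02 -9.0000e-02  4.0000e-02] | dp in CURRENT axes [ 0.0241 -0.1014  0.3408] | dp after turn [ 0.0241 -0.2457 -0.2571]
R cols [[-0.001, 0.45, 0.893], [-0.001, 0.893, -0.45], [-1.0, -0.001, -0.0]] grasp [0.2586 0.5132 0.2491] F [-0.47 -0.53 -0.24] w 0.08524329994226085 q [ 0.98  0.28  1.51 -0.    1.36 -0.12]
```

arm_command --targets '[{"dp": [0,0,0],"turn": [7.54,0,0],"grip": 1},{"dp": [0,0,0],"turn": [7.54,0,0],"grip": 1},{"dp": [0,0,0],"turn": [7.54,0,0],"grip": 1},{"dp": [0,0,0],"turn": [7.54,0,0],"grip": 1},{"dp": [0,0,0],"turn": [7.54,0,0],"grip": 1},{"dp": [0,0,0],"turn": [7.54,0,0],"grip": 1},{"dp": [0,0,0],"turn": [7.54,0,0],"grip": 1},{"dp": [0,0,0],"turn": [7.5,0,0],"grip": 1}]' --grip_force 30

```text
clock: 0.95
position: [0.2587, 0.5134, 0.4043]
ee_rot: [0.512, 0.488, 0.511, -0.489]
contact_force: [-0.7, 0.3, 0.3]
width: 0.0854
```

arm_command --targets '[{"dp": [0,0.031,0.032],"turn": [0,0,0],"grip": 1},{"dp": [0,0.031,0.032],"turn": [0,0,0],"grip": 1},{"dp": [0,0.031,0.032],"turn": [0,0,0],"grip": 1},{"dp": [0,0.031,0.032],"turn": [0,0,0],"grip": 1},{"dp": [0,0.031,0.032],"turn": [0,0,0],"grip": 1},{"dp": [0,0.031,0.032],"turn": [0,0,0],"grip": 1},{"dp": [0,0.03,0.032],"turn": [0,0,0],"grip": 1},{"dp": [0,0.03,0.033],"turn": [0,0,0],"grip": 1}]'

```text
clock: 1.75
position: [0.5188, 0.2682, 0.4044]
ee_rot: [0.513, 0.487, 0.513, -0.487]
contact_force: [0.7, 0.0, -0.8]
width: 0.0856
```

arm_command --targets '[{"dp": [0,0,0],"turn": [0,0,0],"grip": 0.2},{"dp": [0,0,0],"turn": [0,0,0],"grip": 0.2},{"dp": [0,0,0],"turn": [0,0,0],"grip": 0.2}]'

```text
clock: 2.05
position: [0.5171, 0.2701, 0.4044]
ee_rot: [0.512, 0.487, 0.513, -0.487]
contact_force: [-0.7, 0.8, -0.3]
width: 0.0509
```

Run:
```python
from h import *
plan([.5174,.2694,.225],.052)
print(grab("wrist","w1")[0]); grab("top","t1")
```

```text
clock 2.05 turn [ 0.02 -0.02  0.07] | dp in CURRENT axes [0.0244 0.0003 0.0007] | dp after turn [0.0244 0.0003 0.0007]
R cols [[-0.001, 0.999, 0.052], [0.0, 0.052, -0.999], [-1.0, -0.001, -0.0]] grasp [0.5169 0.2702 0.2494] F [-0.7   0.84 -0.33] w 0.050943633641680676 q [0.36 0.29 1.49 0.   1.37 0.31]
{'fx': 298.3415461247972, 'fy': 298.3415461247972, 'cx': 255.33434300784677, 'cy': 191.65022303934285, 'R': array([[ 0.9986674 ,  0.05159151, -0.0013182 ],
       [ 0.04972241, -0.95501712,  0.29235251],
       [ 0.01382401, -0.29202846, -0.95630972]]), 't': array([-0.52922881,  0.19503702,  0.45122718])}
```

View pics/w1.png

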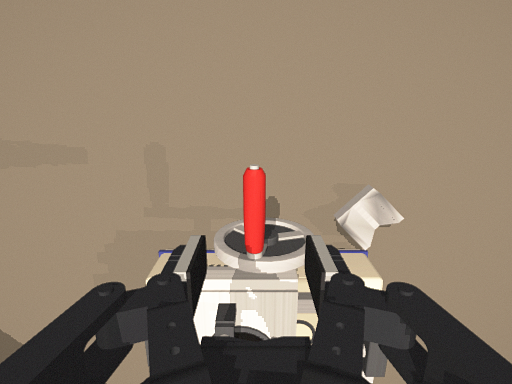

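Run:
```python
from h import *
a=cv2.imread("pics/w1.png"); cv2.imwrite("pics/w1c.png",cv2.resize(a[155:280,190:330],None,fx=5,fy=4.5,interpolation=cv2.INTER_CUBIC))
c=manip.calibration("wrist"); print(-c['R'].T@c['t'])
for p in [(254,168),(255,255)]: print(onz(c,p,.125))
ax=np.array([.528,.2687,.078]); print(proj(c,ax), proj(c,ax-np.array([-.0033,.063,0])))
```

```text
[0.51220869 0.34580455 0.3740778 ]
[0.51385226 0.29072236 0.125     ]
[0.51906019 0.20794933 0.125     ]
[266.89348429 179.79345193] [266.20390906 235.96061031]
```

View pics/w1c.png

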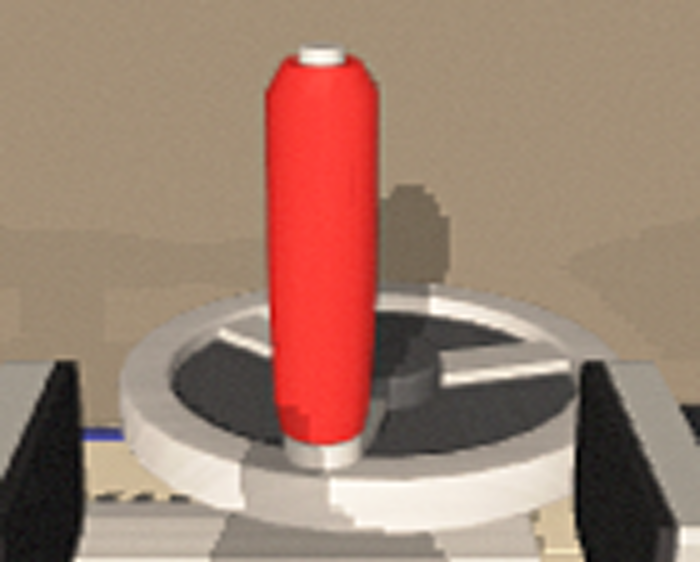

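arm_command --targets '[{"dp": [0.032,0,0],"turn": [0,0,0],"grip": 0.2},{"dp": [0.032,0,0],"turn": [0,0,0],"grip": 0.2},{"dp": [0.032,0,0],"turn": [0,0,0],"grip": 0.2},{"dp": [0.032,-0.001,0.001],"turn": [0,0,0],"grip": 0.2},{"dp": [0,0,0],"turn": [0,0,0],"grip": 0.2},{"dp": [0,0,0],"turn": [0,0,0],"grip": -1},{"dp": [0,0,0],"turn": [0,0,0],"grip": -1},{"dp": [0,0,0],"turn": [0,0,0],"grip": -1}]' --grip_force 25

```text
clock: 2.95
position: [0.5171, 0.2693, 0.2788]
ee_rot: [0.513, 0.488, 0.513, -0.486]
contact_force: [-0.2, 2.1, 2.0]
width: 0.0188
```

arm_command --targets '[{"dp": [0,0,0],"turn": [0,0,0],"grip": -1},{"dp": [0,0,0],"turn": [0,0,0],"grip": -1}]'

```text
clock: 3.15
position: [0.5171, 0.2692, 0.2786]
ee_rot: [0.513, 0.488, 0.513, -0.486]
contact_force: [-1.9, 3.2, 7.0]
width: 0.0194
```

Run:
```python
from h import *
plan([.516,.2694,.121],.06)
grab("wrist","w2"); grab("scene","s2")
a=cv2.imread("pics/s2.png"); cv2.imwrite("pics/s2c.png",cv2.resize(a[130:295,260:430],None,fx=4.5,fy=3.6,interpolation=cv2.INTER_CUBIC))
```

```text
clock 3.15 turn [-0.48 -0.14 -0.17] | dp in CURRENT axes [ 0.0026 -0.0011 -0.0002] | dp after turn [ 0.0026 -0.0011 -0.0003]
R cols [[0.003, 0.999, 0.052], [0.003, 0.052, -0.999], [-1.0, 0.003, -0.002]] grasp [0.5176 0.2696 0.1236] F [-1.95  3.15  7.  ] w 0.019396786365362313 q [0.36 0.38 1.68 0.   1.08 0.31]
```

View pics/w2.png

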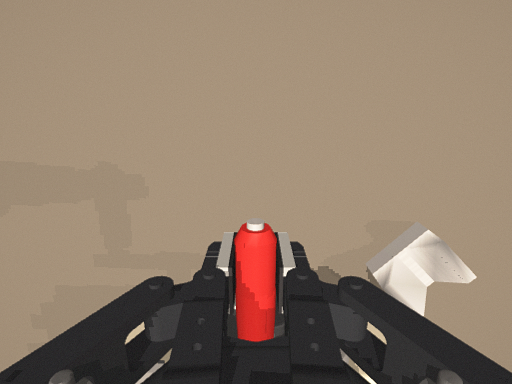

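View pics/s2c.png

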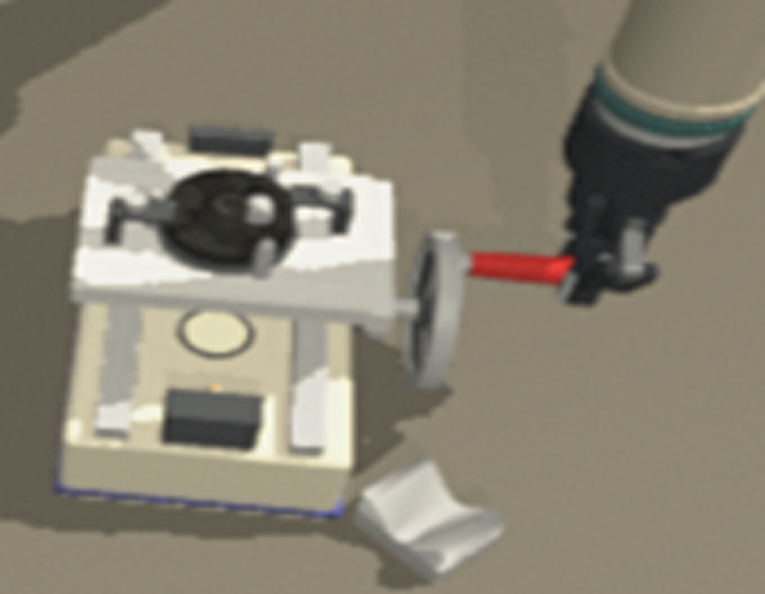

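arm_command --targets '[{"dp": [-0.001,0.0091,0],"turn": [0,0,0],"grip": -1},{"dp": [0.001,0.0091,0],"turn": [0,0,0],"grip": -1},{"dp": [0.0028,0.0088,0],"turn": [0,0,0],"grip": -1},{"dp": [0.0046,0.008,0],"turn": [0,0,0],"grip": -1}]'

```text
clock: 3.65
position: [0.5529, 0.2711, 0.2703]
ee_rot: [0.513, 0.488, 0.513, -0.486]
contact_force: [-0.9, 4.1, 3.0]
width: 0.0189
```

arm_command --targets '[{"dp": [0.0062,0.0068,0],"turn": [0,0,0],"grip": -1},{"dp": [0.0074,0.0054,0],"turn": [0,0,0],"grip": -1},{"dp": [0.0084,0.0038,0],"turn": [0,0,0],"grip": -1},{"dp": [0.009,0.0019,0],"turn": [0,0,0],"grip": -1}]'

```text
clock: 4.05
position: [0.5703, 0.272, 0.2373]
ee_rot: [0.512, 0.487, 0.513, -0.487]
contact_force: [-1.6, 5.3, 2.1]
width: 0.019
```

Run:
```python
from h import *
plan([.516,.2694,.121],.06)
grab("scene","s3")
a=cv2.imread("pics/s3.png"); cv2.imwrite("pics/s3c.png",cv2.resize(a[130:295,260:430],None,fx=4.5,fy=3.6,interpolation=cv2.INTER_CUBIC))
```

```text
clock 4.05 turn [-0.5  -0.11  0.  ] | dp in CURRENT axes [-0.0387 -0.0543 -0.0002] | dp after turn [-0.0387 -0.0543 -0.0006]
R cols [[-0.0, 0.999, 0.051], [0.002, 0.051, -0.999], [-1.0, -0.0, -0.002]] grasp [0.5702 0.2723 0.0823] F [-1.61  5.31  2.13] w 0.019022056437792808 q [0.33 0.49 1.61 0.   1.04 0.28]
```

View pics/s3c.png

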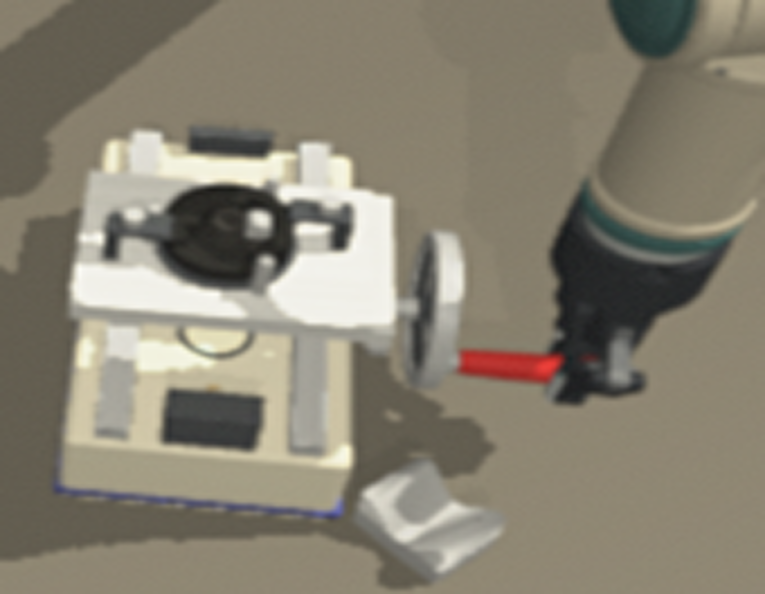

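arm_command --targets '[{"dp": [0.0092,0,0],"turn": [0,0,0],"grip": -1},{"dp": [0.009,-0.0019,0],"turn": [0,0,0],"grip": -1},{"dp": [0.0084,-0.0038,0],"turn": [0,0,0],"grip": -1},{"dp": [0.0074,-0.0054,0],"turn": [0,0,0],"grip": -1}]'

```text
clock: 4.5
position: [0.5573, 0.2714, 0.2032]
ee_rot: [0.511, 0.486, 0.514, -0.488]
contact_force: [-6.7, 6.6, 9.5]
width: 0.0188
```

arm_command --targets '[{"dp": [0.0062,-0.0068,0],"turn": [0,0,0],"grip": -1},{"dp": [0.0046,-0.008,0],"turn": [0,0,0],"grip": -1},{"dp": [0.0028,-0.0088,0],"turn": [0,0,0],"grip": -1},{"dp": [0.001,-0.0091,0],"turn": [0,0,0],"grip": -1}]'

```text
clock: 4.9
position: [0.5275, 0.2698, 0.1913]
ee_rot: [0.514, 0.489, 0.512, -0.485]
contact_force: [2.3, 4.5, 12.2]
width: 0.0186
```

arm_command --targets '[{"dp": [-0.001,-0.0091,0],"turn": [0,0,0],"grip": -1},{"dp": [-0.0028,-0.0088,0],"turn": [0,0,0],"grip": -1},{"dp": [-0.0046,-0.008,0],"turn": [0,0,0],"grip": -1},{"dp": [-0.0062,-0.0068,0],"turn": [0,0,0],"grip": -1}]'

```text
clock: 5.3
position: [0.4948, 0.268, 0.2041]
ee_rot: [0.513, 0.489, 0.512, -0.485]
contact_force: [2.8, 6.4, -0.6]
width: 0.0189
```

arm_command --targets '[{"dp": [-0.0074,-0.0054,0],"turn": [0,0,0],"grip": -1},{"dp": [-0.0084,-0.0038,0],"turn": [0,0,0],"grip": -1},{"dp": [-0.009,-0.0019,0],"turn": [0,0,0],"grip": -1},{"dp": [-0.0092,0,0],"turn": [0,0,0],"grip": -1}]'

```text
clock: 5.7
position: [0.4823, 0.2674, 0.2373]
ee_rot: [0.512, 0.487, 0.513, -0.487]
contact_force: [1.2, 6.6, -3.9]
width: 0.0191
```

Run:
```python
from h import *
plan([.516,.2694,.121],.06)
grab("scene","s4")
a=cv2.imread("pics/s4.png"); cv2.imwrite("pics/s4c.png",cv2.resize(a[130:295,260:430],None,fx=4.5,fy=3.6,interpolation=cv2.INTER_CUBIC))
```

```text
clock 5.7 turn [-0.49 -0.09  0.03] | dp in CURRENT axes [-0.0387  0.0337 -0.0003] | dp after turn [-0.0387  0.0337  0.    ]
R cols [[-0.001, 0.999, 0.051], [0.002, 0.051, -0.999], [-1.0, -0.001, -0.002]] grasp [0.4822 0.2676 0.0823] F [ 1.24  6.65 -3.9 ] w 0.019134638656272896 q [0.38 0.39 1.8  0.   0.96 0.33]
```

View pics/s4c.png

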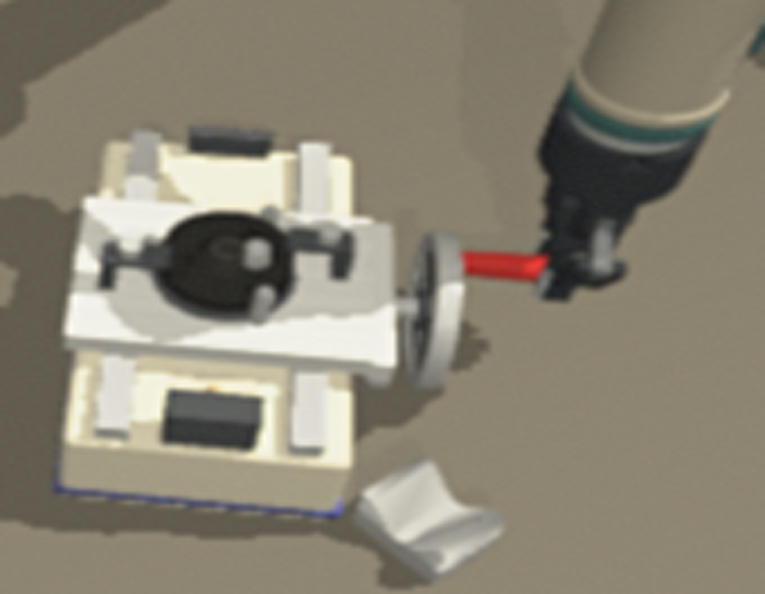

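arm_command --targets '[{"dp": [-0.009,0.0019,-0.001],"turn": [0,0,0],"grip": -1},{"dp": [-0.0084,0.0038,-0.001],"turn": [0,0,0],"grip": -1},{"dp": [-0.0074,0.0054,0],"turn": [0,0,0],"grip": -1},{"dp": [-0.0062,0.0068,0],"turn": [0,0,0],"grip": -1}]'

```text
clock: 6.15
position: [0.4987, 0.269, 0.2691]
ee_rot: [0.512, 0.485, 0.514, -0.489]
contact_force: [-6.6, -0.3, 2.1]
width: 0.019
```

arm_command --targets '[{"dp": [-0.0046,0.008,0],"turn": [0,0,0],"grip": -1},{"dp": [-0.0028,0.0088,0],"turn": [0,0,0],"grip": -1},{"dp": [-0.001,0.0091,0],"turn": [0,0,0],"grip": -1},{"dp": [0.001,0.0091,0],"turn": [0,0,0],"grip": -1}]'

```text
clock: 6.55
position: [0.5361, 0.2708, 0.2784]
ee_rot: [0.514, 0.487, 0.512, -0.486]
contact_force: [-2.1, -1.2, 2.3]
width: 0.0189
```

arm_command --targets '[{"dp": [0.0028,0.0088,0],"turn": [0,0,0],"grip": -1},{"dp": [0.0046,0.008,0],"turn": [0,0,0],"grip": -1},{"dp": [0.0062,0.0068,0],"turn": [0,0,0],"grip": -1}]'

```text
clock: 6.85
position: [0.56, 0.2721, 0.2631]
ee_rot: [0.514, 0.487, 0.512, -0.486]
contact_force: [-0.7, -2.6, 3.8]
width: 0.019
```

Run:
```python
from h import *
plan([.516,.2694,.121],.06)
grab("scene","s5");grab("top","t5")
a=cv2.imread("pics/s5.png"); cv2.imwrite("pics/s5c.png",cv2.resize(a[130:295,260:430],None,fx=4.5,fy=3.6,interpolation=cv2.INTER_CUBIC))
```

```text
clock 6.85 turn [-0.45  0.07 -0.15] | dp in CURRENT axes [-0.013  -0.0441  0.0005] | dp after turn [-0.0129 -0.0441  0.0001]
R cols [[0.003, 0.999, 0.052], [-0.001, 0.052, -0.999], [-1.0, 0.003, 0.001]] grasp [0.5604 0.272  0.1081] F [-0.67 -2.58  3.76] w 0.018980466812350192 q [ 0.34  0.45  1.61 -0.    1.08  0.29]
```

View pics/s5c.png

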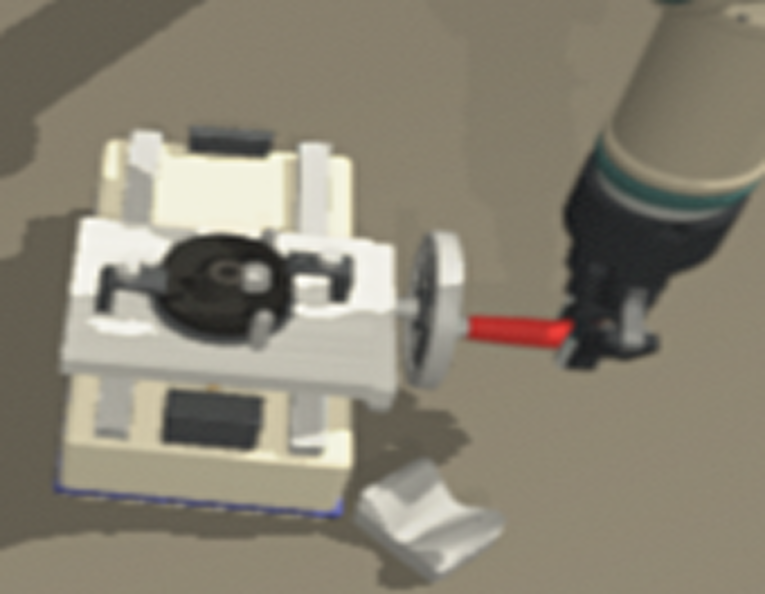

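arm_command --targets '[{"dp": [0.0074,0.0054,0],"turn": [0,0,0],"grip": -1},{"dp": [0.0084,0.0038,0],"turn": [0,0,0],"grip": -1}]'

```text
clock: 7.15
position: [0.5684, 0.2726, 0.2469]
ee_rot: [0.513, 0.487, 0.512, -0.487]
contact_force: [0.3, -4.7, 1.5]
width: 0.0191
```

arm_command --targets '[{"dp": [0.0045,0.0012,0],"turn": [0,0,0],"grip": -1},{"dp": [0.0045,0.0007,0],"turn": [0,0,0],"grip": -1}]'

```text
clock: 7.35
position: [0.57, 0.2728, 0.2372]
ee_rot: [0.513, 0.486, 0.513, -0.487]
contact_force: [1.7, -4.2, 1.9]
width: 0.019
```

arm_command --targets '[{"dp": [0.0046,0.0002,0],"turn": [0,0,0],"grip": -1},{"dp": [0,0,0],"turn": [0,0,0],"grip": -1}]'

```text
clock: 7.55
position: [0.5699, 0.2728, 0.232]
ee_rot: [0.513, 0.486, 0.513, -0.487]
contact_force: [3.0, -4.1, -3.3]
width: 0.0191
```

Run:
```python
from h import *
plan([.516,.2694,.121],.06)
grab("scene","s6");grab("top","t6")
a=cv2.imread("pics/s6.png"); cv2.imwrite("pics/s6c.png",cv2.resize(a[170:275,270:370],None,fx=7,fy=5.5,interpolation=cv2.INTER_CUBIC))
```

```text
clock 7.55 turn [-0.45  0.09  0.06] | dp in CURRENT axes [-0.044  -0.0541  0.0006] | dp after turn [-0.044  -0.054   0.0001]
R cols [[-0.001, 0.999, 0.052], [-0.002, 0.052, -0.999], [-1.0, -0.001, 0.002]] grasp [0.5698 0.2725 0.077 ] F [ 3.04 -4.08 -3.25] w 0.019084799021272105 q [ 0.34  0.49  1.62 -0.    1.03  0.29]
```

View pics/s6c.png

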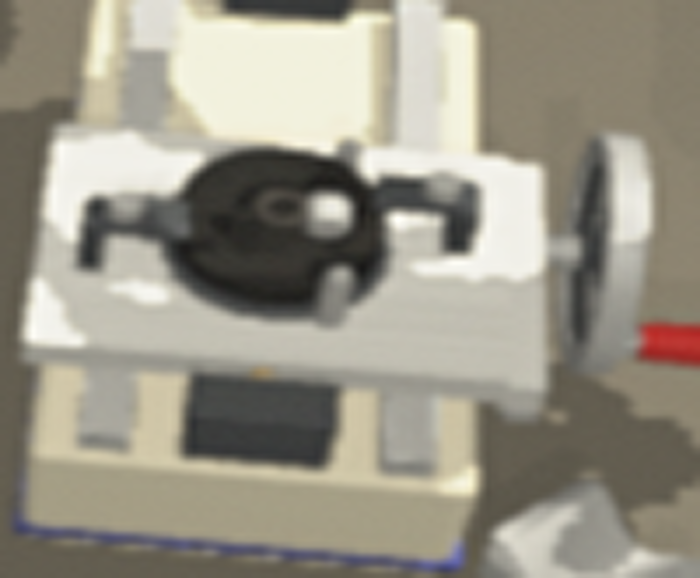

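arm_command --targets '[{"dp": [0.003,-0.0001,0],"turn": [0,0,0],"grip": -1},{"dp": [0.003,-0.0003,0],"turn": [0,0,0],"grip": -1},{"dp": [0,0,0],"turn": [0,0,0],"grip": -1}]'

```text
clock: 7.95
position: [0.5692, 0.2727, 0.2262]
ee_rot: [0.513, 0.486, 0.513, -0.488]
contact_force: [2.8, -4.3, -3.1]
width: 0.0189
```

arm_command --targets '[{"dp": [0.003,-0.0005,0],"turn": [0,0,0],"grip": -1},{"dp": [0.003,-0.0007,0],"turn": [0,0,0],"grip": -1},{"dp": [0,0,0],"turn": [0,0,0],"grip": -1}]'

```text
clock: 8.25
position: [0.5685, 0.2727, 0.224]
ee_rot: [0.514, 0.487, 0.512, -0.487]
contact_force: [-0.9, -7.7, 16.4]
width: 0.0189
```

Run:
```python
from h import *
plan([.516,.2694,.121],.06)
grab("scene","s7");grab("top","t7")
a=cv2.imread("pics/s7.png"); cv2.imwrite("pics/s7c.png",cv2.resize(a[170:275,270:370],None,fx=7,fy=5.5,interpolation=cv2.INTER_CUBIC))
a=cv2.imread("pics/t7.png"); cv2.imwrite("pics/t7c.png",cv2.resize(a[120:245,140:240],None,fx=7,fy=4.6,interpolation=cv2.INTER_CUBIC))
```

```text
clock 8.25 turn [-0.43  0.07 -0.09] | dp in CURRENT axes [-0.0521 -0.0525  0.0006] | dp after turn [-0.052  -0.0526  0.0001]
R cols [[0.002, 0.999, 0.052], [-0.001, 0.052, -0.999], [-1.0, 0.002, 0.001]] grasp [0.5687 0.2725 0.069 ] F [-0.88 -7.66 16.37] w 0.01894542867728692 q [ 0.34  0.5   1.63 -0.    1.01  0.29]
```

View pics/s7c.png

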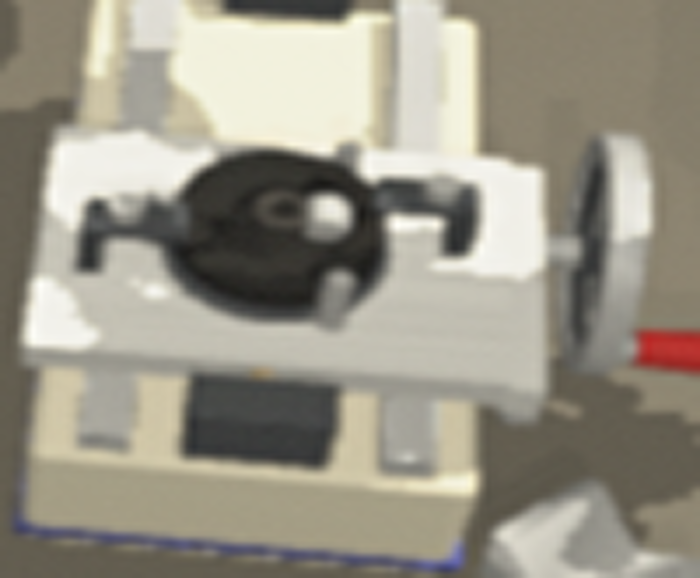

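View pics/t7c.png

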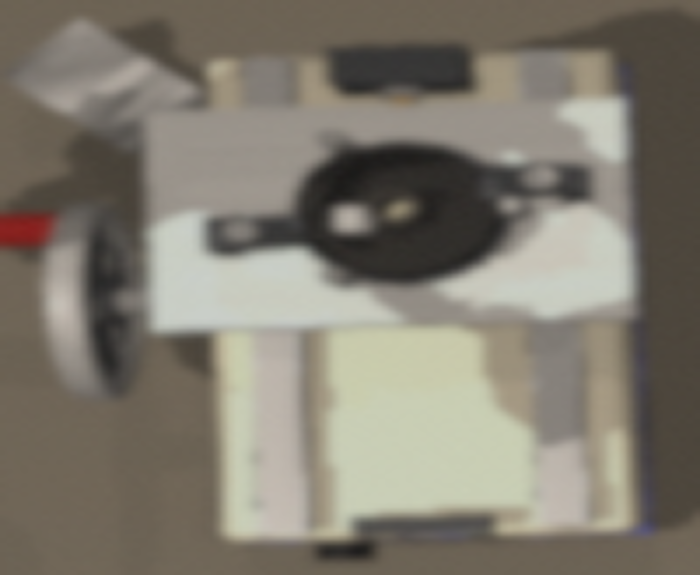

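arm_command --targets '[{"dp": [0.002,-0.0004,0],"turn": [0,0,0],"grip": -1},{"dp": [0,0,0],"turn": [0,0,0],"grip": -1}]'

```text
clock: 8.55
position: [0.5682, 0.2726, 0.2236]
ee_rot: [0.514, 0.487, 0.512, -0.486]
contact_force: [-2.6, -7.6, 23.7]
width: 0.0188
```

arm_command --targets '[{"dp": [0,0,0],"turn": [0,0,0],"grip": 0.2},{"dp": [0,0,0],"turn": [0,0,0],"grip": 0.2},{"dp": [0,0,0],"turn": [0,0,0],"grip": 0.2}]'

```text
clock: 8.85
position: [0.5672, 0.2737, 0.2186]
ee_rot: [0.512, 0.486, 0.513, -0.487]
contact_force: [-0.8, -1.1, 0.6]
width: 0.0513
```

Run:
```python
from h import *
plan([.516,.2694,.121],.06)
grab("scene","s8");grab("wrist","w8")
a=cv2.imread("pics/s8.png"); cv2.imwrite("pics/s8c.png",cv2.resize(a[160:275,270:420],None,fx=5,fy=5,interpolation=cv2.INTER_CUBIC))
```

```text
clock 8.85 turn [-0.47 -0.04  0.12] | dp in CURRENT axes [-0.0573 -0.0515  0.0016] | dp after turn [-0.0574 -0.0513  0.0012]
R cols [[-0.002, 0.999, 0.052], [0.001, 0.052, -0.999], [-1.0, -0.002, -0.001]] grasp [0.5668 0.2737 0.0636] F [-0.83 -1.06  0.56] w 0.051269776958084254 q [0.34 0.5  1.64 0.   1.   0.29]
```

View pics/s8c.png

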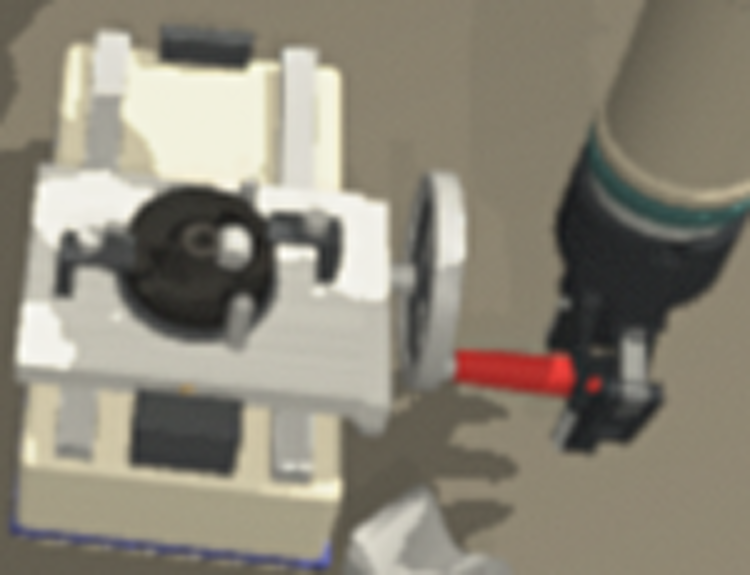

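View pics/w8.png

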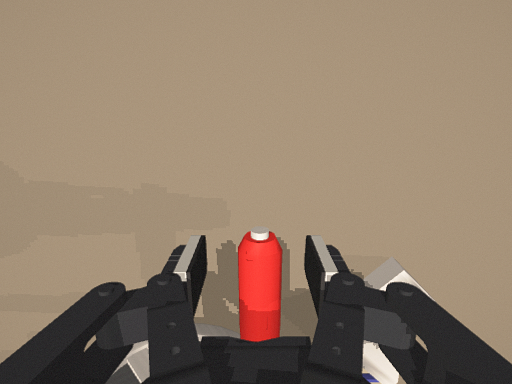

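arm_command --targets '[{"dp": [-0.045,0,0],"turn": [0,0,0],"grip": 0.2},{"dp": [-0.045,0,0],"turn": [0,0,0],"grip": 0.6},{"dp": [-0.045,0,0],"turn": [0,0,0],"grip": 1},{"dp": [-0.045,0,0],"turn": [0,0,0],"grip": 1},{"dp": [-0.045,0,0],"turn": [0,0,0],"grip": 1},{"dp": [0,-0.01,0.042],"turn": [0,0,0],"grip": 1},{"dp": [0,-0.01,0.042],"turn": [0,0,0],"grip": 1},{"dp": [0,-0.01,0.042],"turn": [0,0,0],"grip": 1}]'

```text
clock: 9.75
position: [0.5439, 0.1451, 0.4445]
ee_rot: [0.513, 0.487, 0.513, -0.486]
contact_force: [0.3, -0.3, -0.8]
width: 0.0851
```

arm_command --targets '[{"dp": [0,-0.01,0.042],"turn": [0,0,0],"grip": 1},{"dp": [0,-0.01,0.042],"turn": [0,0,0],"grip": 1},{"dp": [0,-0.01,0.042],"turn": [0,0,0],"grip": 1},{"dp": [0,-0.01,0.042],"turn": [0,0,0],"grip": 1},{"dp": [0,-0.01,0.042],"turn": [0,0,0],"grip": 1},{"dp": [0,-0.01,0.042],"turn": [0,0,0],"grip": 1},{"dp": [0,-0.01,0.042],"turn": [0,0,0],"grip": 1},{"dp": [0,-0.01,0.042],"turn": [0,0,0],"grip": 1}]'

```text
clock: 10.55
position: [0.4814, -0.1953, 0.4442]
ee_rot: [0.513, 0.487, 0.513, -0.487]
contact_force: [0.3, 0.5, 0.3]
width: 0.0851
```

arm_command --targets '[{"dp": [0,-0.01,0.04],"turn": [0,0,0],"grip": 1},{"dp": [0,-0.01,0.03],"turn": [0,0,0],"grip": 1},{"dp": [0,-0.01,0.02],"turn": [0,0,0],"grip": 1},{"dp": [0,0,0],"turn": [0,0,0],"grip": 1}]'

```text
clock: 10.95
position: [0.4559, -0.2878, 0.4437]
ee_rot: [0.512, 0.488, 0.512, -0.488]
contact_force: [0.4, 0.6, 0.6]
width: 0.0853
```

Run:
```python
from h import *
plan([.440,-.3635,.078],.052)
print(grab("wrist","w9")[0]);grab("top","t9");grab("scene","s9")
a=cv2.imread("pics/t9.png"); cv2.imwrite("pics/t9c.png",cv2.resize(a[120:245,140:240],None,fx=7,fy=4.6,interpolation=cv2.INTER_CUBIC))
```

```text
clock 10.95 turn [-0.21 -0.01  0.07] | dp in CURRENT axes [ 0.2107 -0.0193  0.0749] | dp after turn [ 0.2107 -0.0199  0.0748]
R cols [[-0.001, 0.999, 0.048], [0.0, 0.048, -0.999], [-1.0, -0.001, -0.0]] grasp [ 0.4557 -0.2877  0.2887] F [0.41 0.64 0.65] w 0.08532018941263901 q [-0.69  0.2   1.51 -0.    1.43 -0.74]
{'fx': 298.3415461247972, 'fy': 298.3415461247972, 'cx': 255.33434300784677, 'cy': 191.65022303934285, 'R': array([[ 0.9988685 ,  0.04753806, -0.0013584 ],
       [ 0.04585493, -0.95514229,  0.2925757 ],
       [ 0.01261102, -0.29230694, -0.9562414 ]]), 't': array([-0.44057539, -0.34453846,  0.32720732])}
```

View pics/w9.png

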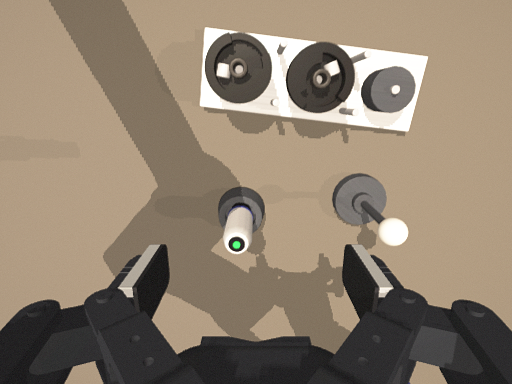

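View pics/t9c.png

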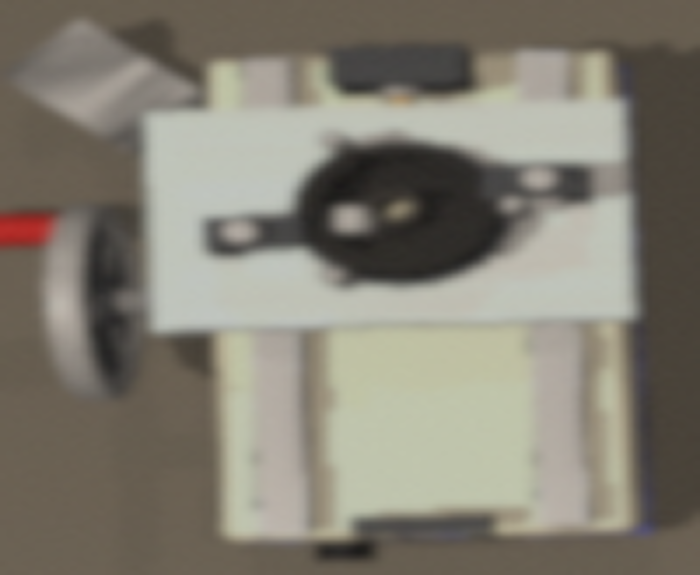

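View pics/s9.png

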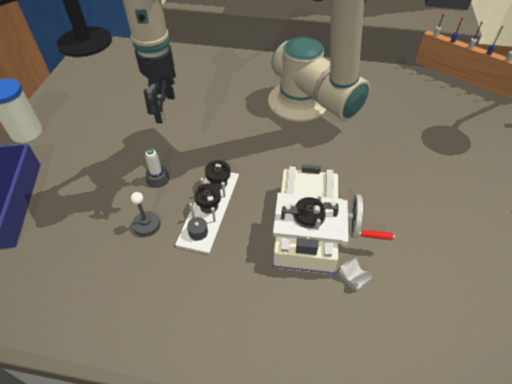

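Run:
```python
from h import *
a=cv2.imread("pics/w9.png"); cv2.imwrite("pics/w9c.png",cv2.resize(a[170:270,190:290],None,fx=6,fy=6,interpolation=cv2.INTER_CUBIC))
W=manip.calibration("wrist");T=manip.calibration("top");S=manip.calibration("scene")
print(onz(W,(236,244),.112),tri([(W,(236,244)),(T,(378.7,224.5))]))
print("sphere",onz(W,(393,232),.12),"stand",onz(W,(241,211),.032))
print("boss top-cam",onz(T,((400.5)/7-.5+140,209.5/4.6-.5+120),.145))
print("carr corners",[onz(T,((u+.5)/7-.5+140,(v+.5)/4.6-.5+120),.115).round(4) for u,v in [(145,112),(628,100),(637,318),(152,330)]])
a=cv2.imread("pics/s9.png"); cv2.imwrite("pics/s9c.png",cv2.resize(a[185:245,270:350],None,fx=9,fy=9,interpolation=cv2.INTER_CUBIC))
```

```text
[ 0.43861105 -0.3632982   0.112     ] (array([ 0.43897541, -0.36803069,  0.10308331]), [np.float64(0.0007914728000964255), np.float64(0.0007914728000964738)])
sphere [ 0.6067769 -0.3363673  0.12     ] stand [ 0.44016486 -0.35404321  0.032     ]
boss top-cam [0.57712755 0.0817086  0.145     ]
carr corners [array([0.6329, 0.1781, 0.115 ]), array([0.6417, 0.0057, 0.115 ]), array([5.229e-01, 3.000e-04, 1.150e-01]), array([0.5142, 0.1718, 0.115 ])]
```

View pics/w9c.png

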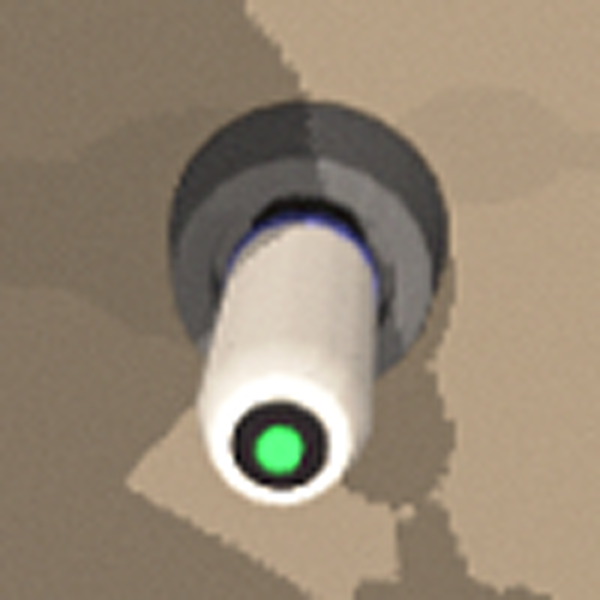

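View pics/s9c.png

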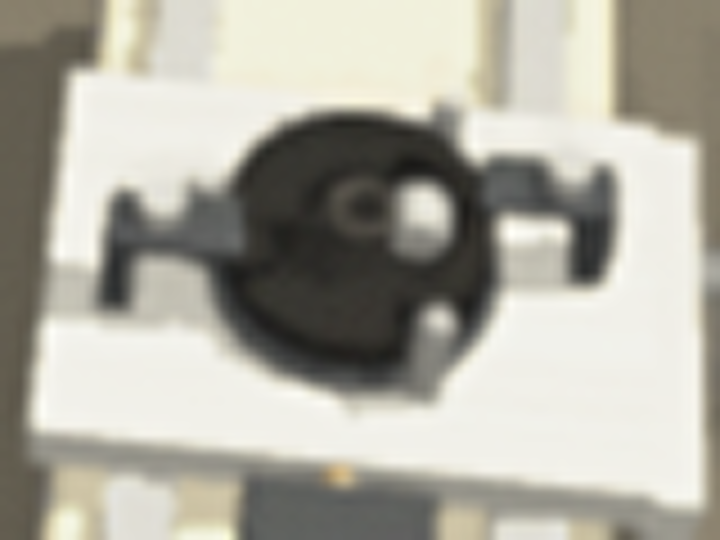

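Run:
```python
from h import *
W=manip.calibration("wrist");T=manip.calibration("top");S=manip.calibration("scene")
for z in (.032,.036,.1,.112):
    p=proj(W,(.4388,-.3640,z)); print(z,p,(p-[190,170]+.5)*6-.5)
print(onz(S,((365.5)/9-.5+270,208.5/9-.5+185),.145))
# stand: circle silhouettes at z=.032 r=.034
for c in [(.4388,-.364),(.441,-.3623),(.440,-.358)]:
    q=np.array([proj(W,(c[0]+.034*np.cos(t),c[1]+.034*np.sin(t),.032)) for t in np.linspace(0,6.28,60)])
    q=(q-[190,170]+.5)*6-.5; print(c,q.min(0),q.max(0))
```

```text
0.032 [239.7373653  217.73951144] [300.92419178 288.93706865]
0.036 [239.5900606  218.84107546] [300.04036361 295.54645276]
0.1 [236.78856526 239.79102869] [283.23139156 421.24617216]
0.112 [236.14871969 244.57587858] [279.39231816 449.95527146]
[0.57720172 0.08399982 0.145     ]
(0.4388, -0.364) [152.44736072 147.29492041] [449.25266156 423.89832428]
(0.441, -0.3623) [162.16057473 140.51832622] [459.31432266 417.74620409]
(0.44, -0.358) [158.02621226 121.85891403] [456.09665497 400.80921281]
```

arm_command --targets '[{"dp": [0,-0.01,0.038],"turn": [0,0,0],"grip": 1},{"dp": [0,-0.0105,0.0373],"turn": [0,0,0],"grip": 1},{"dp": [0.04,0,0],"turn": [0,0,0],"grip": 1},{"dp": [0.04,0,0],"turn": [0,0,0],"grip": 1},{"dp": [0.03,0,0],"turn": [0,0,0],"grip": 1},{"dp": [0,0,0],"turn": [0,0,0],"grip": 1}]'

```text
clock: 11.7
position: [0.4395, -0.3591, 0.3304]
ee_rot: [0.51, 0.487, 0.517, -0.486]
contact_force: [0.5, 0.4, 0.3]
width: 0.0854
```

Run:
```python
from h import *
plan([.4388,-.3640,.075],.052)
c,_=grab("wrist","w10")
print(proj(c,(.4388,-.364,.112)))
```

```text
clock 11.7 turn [ 0.08 -0.47  0.35] | dp in CURRENT axes [ 0.1003 -0.0003  0.0057] | dp after turn [ 0.1004 -0.0009  0.0048]
R cols [[-0.007, 0.999, 0.053], [0.008, 0.053, -0.999], [-1.0, -0.006, -0.008]] grasp [ 0.4385 -0.3579  0.1754] F [0.49 0.37 0.31] w 0.0853626807279232 q [-0.81  0.32  1.64  0.    1.2  -0.86]
[256.76432003 226.04528905]
```

View pics/w10.png

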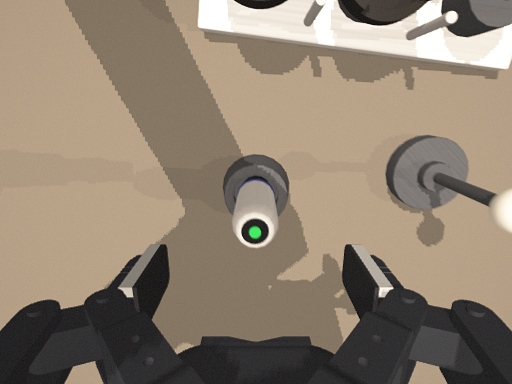

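Run:
```python
from h import *
a=cv2.imread("pics/w10.png"); cv2.imwrite("pics/w10c.png",cv2.resize(a[145:255,210:310],None,fx=6,fy=5,interpolation=cv2.INTER_CUBIC))
plan([.4388,-.3640,.075],.052)
c=manip.calibration("wrist"); print(onz(c,(255,232),.112))
print(tri([(c,(255,232)),(manip.calibration("top"),(378.7,224.5))]))
c9={'fx':c['fx'],'fy':c['fy'],'cx':c['cx'],'cy':c['cy'],'R': np.array([[ 0.9988685 ,  0.04753806, -0.0013584 ],
       [ 0.04585493, -0.95514229,  0.2925757 ],
       [ 0.01261102, -0.29230694, -0.9562414 ]]), 't': np.array([-0.44057539, -0.34453846,  0.32720732])}
print(tri([(c,(255,232)),(c9,(236.3,244.2))]))
```

```text
clock 11.75 turn [ 0.09 -0.23  0.15] | dp in CURRENT axes [ 0.1031 -0.0014  0.0043] | dp after turn [ 0.1031 -0.0017  0.0039]
R cols [[-0.003, 0.999, 0.053], [0.004, 0.054, -0.999], [-1.0, -0.003, -0.004]] grasp [ 0.4398 -0.3594  0.1781] F [-0.12  0.3   0.79] w 0.08541120064777122 q [-0.81  0.32  1.63  0.    1.2  -0.86]
[ 0.43947199 -0.37154644  0.112     ]
(array([ 0.43917751, -0.35951681,  0.13839623]), [np.float64(0.00023661106827102947), np.float64(0.00023661106827101708)])
(array([ 0.43826705, -0.37461741,  0.10078669]), [np.float64(0.0023299484256729297), np.float64(0.0023299484256730078)])
```

View pics/w10c.png

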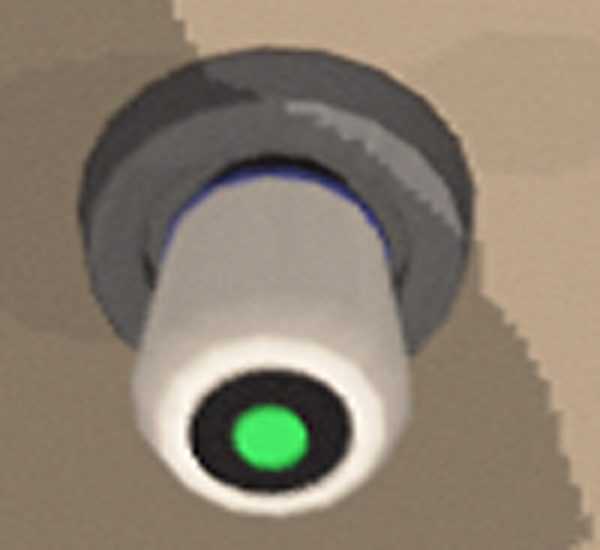

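arm_command --targets '[{"dp": [0,0,0],"turn": [0,0,0],"grip": 1},{"dp": [0,0,0],"turn": [0,0,0],"grip": 1},{"dp": [0,0,0],"turn": [0,0,0],"grip": 1}]'

```text
clock: 12.05
position: [0.4406, -0.3617, 0.3366]
ee_rot: [0.514, 0.487, 0.512, -0.487]
contact_force: [0.1, 0.9, -0.6]
width: 0.0855
```

Run:
```python
from h import *
plan([.4388,-.3640,.075],.052)
c,_=grab("wrist","w11")
print(proj(c,(.4388,-.364,.112)))
plan([.4388,-.3640,.075],.052)
a=cv2.imread("pics/w11.png"); cv2.imwrite("pics/w11c.png",cv2.resize(a[145:255,210:310],None,fx=6,fy=5,interpolation=cv2.INTER_CUBIC))
for p in [(255,232),(255,228),(255,224)]:print(onz(c,p,.112))
```

```text
clock 12.05 turn [ 0.02  0.15 -0.14] | dp in CURRENT axes [ 0.1066 -0.0022  0.002 ] | dp after turn [ 0.1066 -0.0019  0.0022]
R cols [[0.003, 0.999, 0.052], [-0.002, 0.052, -0.999], [-1.0, 0.002, 0.003]] grasp [ 0.441  -0.3621  0.1816] F [ 0.06  0.86 -0.6 ] w 0.0854825218512619 q [-0.81  0.31  1.63  0.    1.2  -0.86]
[252.62518312 215.74213954]
clock 12.1 turn [ 0.01  0.13 -0.12] | dp in CURRENT axes [ 0.1063 -0.002   0.002 ] | dp after turn [ 0.1063 -0.0017  0.0022]
R cols [[0.002, 0.999, 0.052], [-0.002, 0.052, -0.999], [-1.0, 0.002, 0.002]] grasp [ 0.4408 -0.362   0.1813] F [-0.01 -0.2  -0.01] w 0.0854967691054502 q [-0.81  0.31  1.63  0.    1.2  -0.86]
[ 0.44108779 -0.37628041  0.112     ]
[ 0.44092964 -0.37319825  0.112     ]
[ 0.44077284 -0.37014252  0.112     ]
```

View pics/w11c.png

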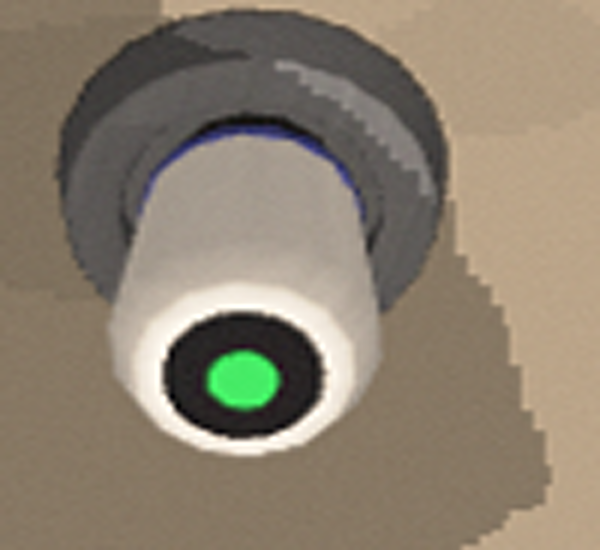

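arm_command --targets '[{"dp": [0,-0.0026,0.0045],"turn": [0,0,0],"grip": 1},{"dp": [0.03,0,0],"turn": [0,0,0],"grip": 1},{"dp": [0.03,0,0],"turn": [0,0,0],"grip": 1},{"dp": [0.03,0,0],"turn": [0,0,0],"grip": 1},{"dp": [0.016,0,0],"turn": [0,0,0],"grip": 1},{"dp": [0,0,0],"turn": [0,0,0],"grip": 1},{"dp": [0,0,0],"turn": [0,0,0],"grip": 1},{"dp": [0,0,0],"turn": [0,0,0],"grip": 1}]'

```text
clock: 12.9
position: [0.4381, -0.3669, 0.23]
ee_rot: [0.514, 0.487, 0.512, -0.487]
contact_force: [-0.3, 0.6, 0.6]
width: 0.0853
```

Run:
```python
from h import *
c,_=grab("wrist","w12"); grab("scene","s12")
plan([.438,-.3665,.075],.052)
print(proj(c,(.438,-.3665,.112)))
a=cv2.imread("pics/s12.png"); cv2.imwrite("pics/s12c.png",cv2.resize(a[90:240,100:220],None,fx=4,fy=4,interpolation=cv2.INTER_CUBIC))
```

```text
clock 13.0 turn [-0.    0.12 -0.11] | dp in CURRENT axes [ 0.0001 -0.     -0.0002] | dp after turn [ 0.0001 -0.     -0.0002]
R cols [[0.002, 0.999, 0.052], [-0.002, 0.052, -0.999], [-1.0, 0.002, 0.002]] grasp [ 0.4384 -0.367   0.0751] F [-0.15 -0.97  0.18] w 0.08529318465873237 q [-0.82  0.42  1.76  0.    0.96 -0.87]
[256.05293416 321.36224   ]
```

View pics/w12.png

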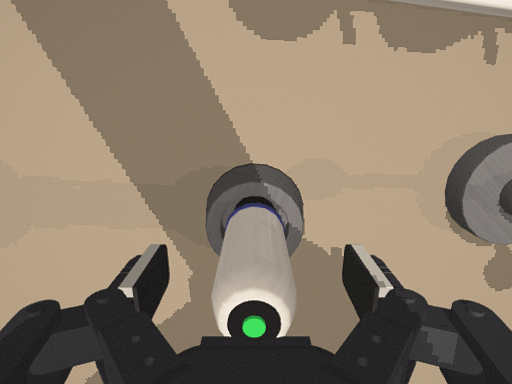

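View pics/s12c.png

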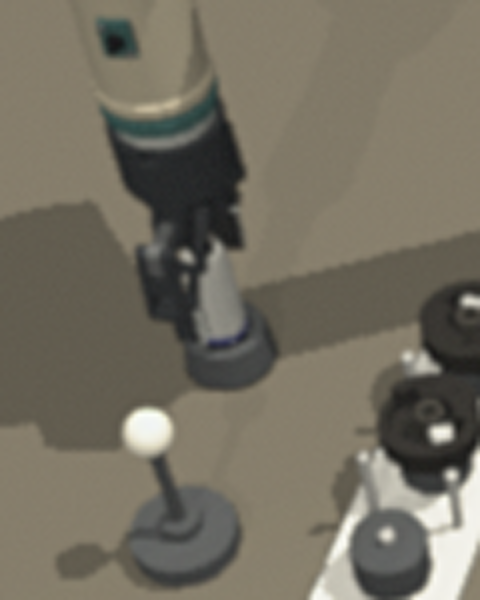

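arm_command --targets '[{"dp": [0,0,0.0015],"turn": [0,0,0],"grip": -1},{"dp": [0,0,0],"turn": [0,0,0],"grip": -1},{"dp": [0,0,0],"turn": [0,0,0],"grip": -1},{"dp": [0,0,0],"turn": [0,0,0],"grip": -1},{"dp": [0,0,0],"turn": [0,0,0],"grip": -1},{"dp": [0,0,0],"turn": [0,0,0],"grip": -1}]' --grip_force 45

```text
clock: 13.6
position: [0.4378, -0.3678, 0.229]
ee_rot: [0.513, 0.487, 0.513, -0.487]
contact_force: [0.1, -0.1, 3.6]
width: 0.0332
```

Run:
```python
from h import *
c,_=grab("wrist","w13")
plan([.438,-.3665,.075],.052)
```

```text
clock 13.65 turn [ 0.    0.03 -0.02] | dp in CURRENT axes [-0.001   0.0002 -0.0013] | dp after turn [-0.001   0.0002 -0.0013]
R cols [[0.0, 0.999, 0.052], [-0.0, 0.052, -0.999], [-1.0, 0.0, 0.0]] grasp [ 0.4379 -0.3678  0.074 ] F [-1.    0.14  4.92] w 0.033074666673323525 q [-0.82  0.42  1.76  0.    0.96 -0.87]
```

View pics/w13.png

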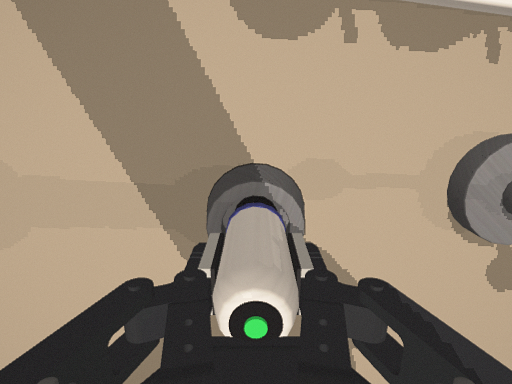

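arm_command --targets '[{"dp": [-0.01,0,0],"turn": [0,0,0],"grip": -1},{"dp": [-0.02,0,0],"turn": [0,0,0],"grip": -1},{"dp": [-0.03,0,0],"turn": [0,0,0],"grip": -1},{"dp": [-0.035,0,0],"turn": [0,0,0],"grip": -1},{"dp": [-0.035,0,0],"turn": [0,0,0],"grip": -1},{"dp": [-0.03,0,0],"turn": [0,0,0],"grip": -1},{"dp": [-0.02,0,0],"turn": [0,0,0],"grip": -1},{"dp": [-0.01,0,0],"turn": [0,0,0],"grip": -1}]'

```text
clock: 14.45
position: [0.4378, -0.3677, 0.4209]
ee_rot: [0.514, 0.487, 0.512, -0.487]
contact_force: [0.6, -0.1, -2.5]
width: 0.0329
```

arm_command --targets '[{"dp": [0,0,0],"turn": [0,0,0],"grip": -1},{"dp": [0,0,0],"turn": [0,0,0],"grip": -1}]'

```text
clock: 14.65
position: [0.4375, -0.3674, 0.4174]
ee_rot: [0.512, 0.487, 0.514, -0.487]
contact_force: [-0.7, -0.3, -2.2]
width: 0.0331
```

Run:
```python
from h import *
c,_=grab("wrist","w14"); grab("scene","s14"); grab("top","t14")
plan([.5773,.083,.155+.066+.04],.052)
a=cv2.imread("pics/s14.png"); cv2.imwrite("pics/s14c.png",cv2.resize(a[60:240,80:220],None,fx=4,fy=3.3,interpolation=cv2.INTER_CUBIC))
```

```text
clock 14.8 turn [-0.01 -0.15  0.12] | dp in CURRENT axes [ 0.0018  0.1629 -0.4426] | dp after turn [ 0.001   0.163  -0.4426]
R cols [[-0.002, 0.999, 0.052], [0.002, 0.052, -0.999], [-1.0, -0.002, -0.003]] grasp [ 0.4372 -0.3671  0.262 ] F [ 0.72 -0.35 -1.54] w 0.03273531107675756 q [-0.82  0.26  1.49  0.    1.39 -0.87]
```

View pics/w14.png

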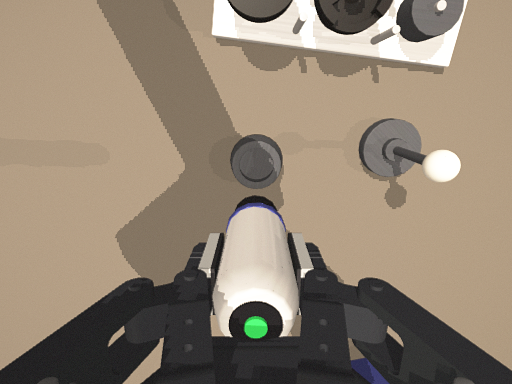

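View pics/s14c.png

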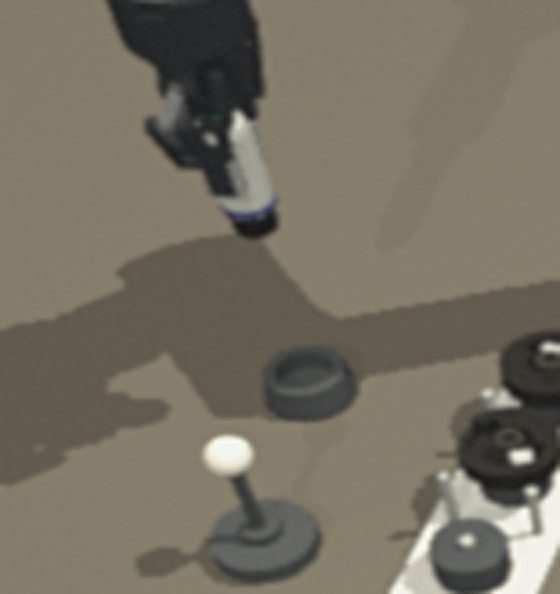

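arm_command --targets '[{"dp": [0,0.005,-0.012],"turn": [0,0,0],"grip": -1},{"dp": [0,0.009,-0.023],"turn": [0,0,0],"grip": -1},{"dp": [0,0.01,-0.028],"turn": [0,0,0],"grip": -1},{"dp": [0,0.01,-0.028],"turn": [0,0,0],"grip": -1},{"dp": [0,0.01,-0.028],"turn": [0,0,0],"grip": -1},{"dp": [0,0.01,-0.028],"turn": [0,0,0],"grip": -1},{"dp": [0,0.01,-0.028],"turn": [0,0,0],"grip": -1},{"dp": [0,0.01,-0.028],"turn": [0,0,0],"grip": -1}]'

```text
clock: 15.6
position: [0.5012, -0.159, 0.4182]
ee_rot: [0.512, 0.487, 0.513, -0.487]
contact_force: [0.2, -0.3, -2.3]
width: 0.033
```

arm_command --targets '[{"dp": [0,0.01,-0.028],"turn": [0,0,0],"grip": -1},{"dp": [0,0.01,-0.028],"turn": [0,0,0],"grip": -1},{"dp": [0,0.01,-0.028],"turn": [0,0,0],"grip": -1},{"dp": [0,0.01,-0.023],"turn": [0,0,0],"grip": -1},{"dp": [0,0.01,-0.015],"turn": [0,0,0],"grip": -1},{"dp": [0,0.01,-0.01],"turn": [0,0,0],"grip": -1},{"dp": [0,0.006,-0.005],"turn": [0,0,0],"grip": -1},{"dp": [0,0,0],"turn": [0,0,0],"grip": -1}]'

```text
clock: 16.4
position: [0.5606, -0.0204, 0.4183]
ee_rot: [0.513, 0.487, 0.513, -0.487]
contact_force: [-0.3, 0.5, -2.9]
width: 0.0331
```

arm_command --targets '[{"dp": [0,0,0],"turn": [0,0,0],"grip": -1},{"dp": [0,0,0],"turn": [0,0,0],"grip": -1},{"dp": [0,0,0],"turn": [0,0,0],"grip": -1}]'

```text
clock: 16.7
position: [0.5596, -0.0216, 0.4187]
ee_rot: [0.513, 0.487, 0.513, -0.487]
contact_force: [-1.0, 0.3, -1.7]
width: 0.033
```

Run:
```python
from h import *
c,_=grab("wrist","w15")
plan([.5773,.083,.155+.066+.04],.052)
print(proj(c,(.5773,.083,.145)), np.linalg.norm(manip.get_state()['qd']))
a=cv2.imread("pics/w15.png"); cv2.imwrite("pics/w15c.png",cv2.resize(a[0:240,150:400],None,fx=3,fy=2.5,interpolation=cv2.INTER_CUBIC))
```

```text
clock 16.75 turn [-0.06  0.    0.  ] | dp in CURRENT axes [ 0.0028  0.023  -0.1035] | dp after turn [ 0.0028  0.0231 -0.1034]
R cols [[-0.0, 0.999, 0.051], [-0.0, 0.051, -0.999], [-1.0, -0.0, 0.0]] grasp [ 0.5596 -0.0215  0.2638] F [ 0.19 -0.87 -2.48] w 0.03279460974256816 q [-0.16  0.25  1.51 -0.    1.38 -0.21]
[286.63455708  60.99458064] 0.003507185616130812
```

View pics/w15.png

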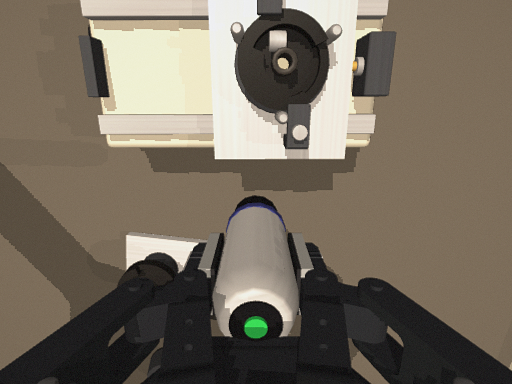

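Run:
```python
from h import *
a=cv2.imread("pics/w15.png"); cv2.imwrite("pics/w15c.png",cv2.resize(a[10:110,225:375],None,fx=5,fy=5,interpolation=cv2.INTER_CUBIC))
cv2.imwrite("pics/w15d.png",cv2.resize(a[185:345,190:320],None,fx=4,fy=3.5,interpolation=cv2.INTER_CUBIC))
c=manip.calibration("wrist"); s=manip.get_state()
R=rot(s)
for p,z in [((256,327),.418-.117),((256.5,200),.418-.221)]:
    X=onz(c,p,z); print(R.inv().apply(X-s['position']))
for z in (-.117,-.211,-.219): print(proj(c,s['position']+R.apply([-z,0,0])))
```

```text
[ 0.11777819 -0.00031253  0.0015298 ]
[ 0.22177768  0.00024823 -0.01092131]
[256.8956837  325.01997164]
[256.1741046  221.16487531]
[256.14232338 216.59068287]
```

View pics/w15c.png

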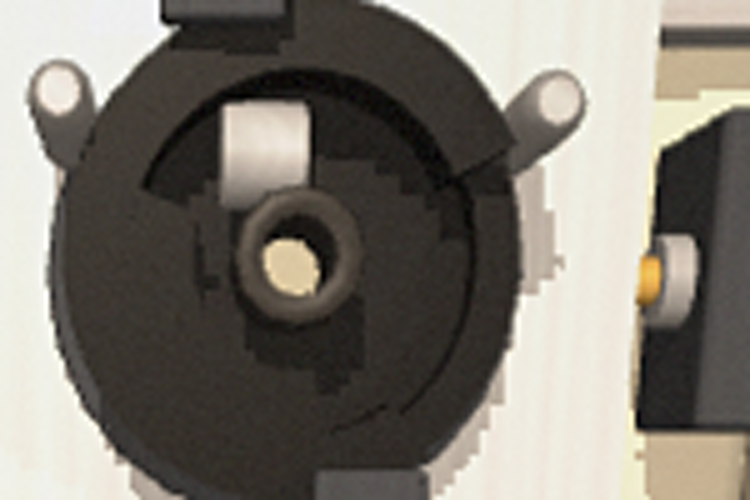

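View pics/w15d.png

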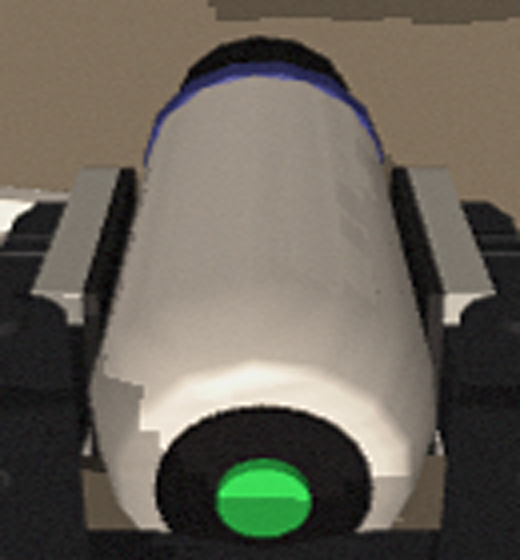

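Run:
```python
from h import *
c=manip.calibration("wrist"); s=manip.get_state(); R=rot(s)
X=onz(c,(284.3,60.7),.145); print(X, R.inv().apply(X-s['position']))
for r in (195.5,196,196.5):
  X=onz(c,(255.5,r),.4187-.221); print(R.inv().apply(X-s['position']))
```

```text
[0.5755968  0.08320382 0.145     ] [ 0.27377279  0.0212886  -0.10376749]
[ 0.22107759 -0.00042592 -0.01433891]
[ 0.2210776  -0.00042612 -0.01398691]
[ 0.22107761 -0.00042632 -0.01363454]
```

arm_command --targets '[{"dp": [0,0.005,-0.01],"turn": [0,0,0],"grip": -1},{"dp": [0,0.006,-0.02],"turn": [0,0,0],"grip": -1},{"dp": [0,0.006,-0.02],"turn": [0,0,0],"grip": -1},{"dp": [0,0.005,-0.015],"turn": [0,0,0],"grip": -1},{"dp": [0,0,0],"turn": [0,0,0],"grip": -1},{"dp": [0,0,0],"turn": [0,0,0],"grip": -1},{"dp": [0,0,0],"turn": [0,0,0],"grip": -1},{"dp": [0,0,0],"turn": [0,0,0],"grip": -1}]'

```text
clock: 17.55
position: [0.5784, 0.0445, 0.4187]
ee_rot: [0.513, 0.487, 0.513, -0.487]
contact_force: [0.0, -0.6, -1.2]
width: 0.0329
```

Run:
```python
from h import *
s=manip.get_state(); c,_=grab("wrist","w16"); R=rot(s)
plan([.5768,.083,.155+.066],.052)
a=cv2.imread("pics/w16.png"); cv2.imwrite("pics/w16c.png",cv2.resize(a[90:240,190:340],None,fx=5,fy=4,interpolation=cv2.INTER_CUBIC))
```

```text
clock 17.6 turn [-0.06  0.01  0.01] | dp in CURRENT axes [ 0.0427  0.0004 -0.0385] | dp after turn [ 0.0427  0.0004 -0.0385]
R cols [[-0.0, 0.999, 0.051], [-0.0, 0.051, -0.999], [-1.0, -0.0, 0.0]] grasp [0.5784 0.0445 0.2637] F [ 0.73 -0.34 -2.13] w 0.032809604279973315 q [-0.04  0.28  1.47 -0.    1.4  -0.09]
```

View pics/w16c.png

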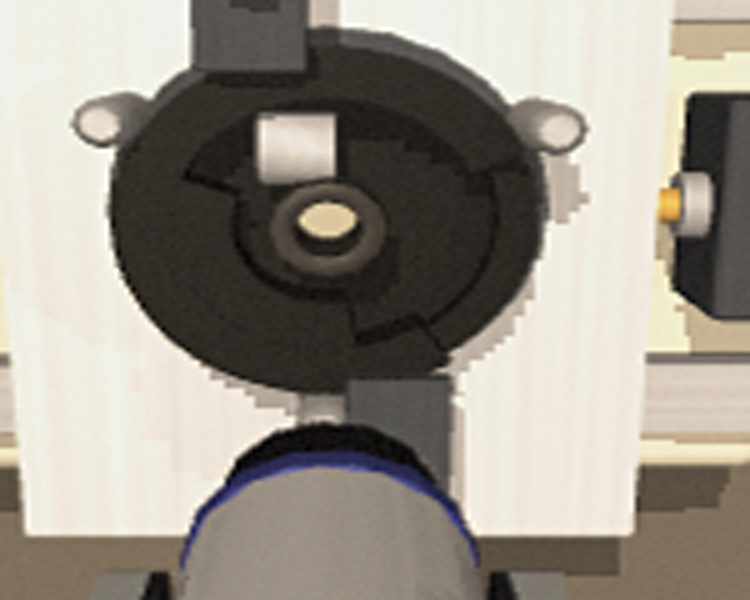

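Run:
```python
from h import *
s=manip.get_state(); c=manip.calibration("wrist"); R=rot(s)
for p in [(255.3,146.2)]:
    X=onz(c,p,.145); print("boss",X, R.inv().apply(X-s['position']))
for p,z in [((255.5,195.8),.221),((256,327),.117)]:
    X=onz(c,p,s['position'][2]-z); print("scope",R.inv().apply(X-s['position']))
```

```text
boss [0.5758151  0.08399715 0.145     ] [ 0.27371066 -0.00054445 -0.0396134 ]
scope [ 0.22099717 -0.00042783 -0.01414822]
scope [ 0.11700021 -0.00032179  0.00086842]
```

arm_command --targets '[{"dp": [0,0,-0.01],"turn": [0,0,0],"grip": -1},{"dp": [0,0,-0.015],"turn": [0,0,0],"grip": -1},{"dp": [0,0,-0.01],"turn": [0,0,0],"grip": -1},{"dp": [0,0,-0.005],"turn": [0,0,0],"grip": -1},{"dp": [0.01,0,0],"turn": [0,0,0],"grip": -1},{"dp": [0.01,0,0],"turn": [0,0,0],"grip": -1},{"dp": [0,0,0],"turn": [0,0,0],"grip": -1},{"dp": [0,0,0],"turn": [0,0,0],"grip": -1}]'

```text
clock: 18.4
position: [0.5764, 0.0847, 0.3979]
ee_rot: [0.512, 0.487, 0.513, -0.487]
contact_force: [-0.4, -0.1, -0.6]
width: 0.0327
```

Run:
```python
from h import *
c,_=grab("wrist","w17"); grab("scene","s17"); grab("top","t17")
plan([.5768,.083,.155+.066],.052)
a=cv2.imread("pics/s17.png"); cv2.imwrite("pics/s17c.png",cv2.resize(a[110:260,240:400],None,fx=5,fy=4,interpolation=cv2.INTER_CUBIC))
a=cv2.imread("pics/w17.png"); cv2.imwrite("pics/w17c.png",cv2.resize(a[150:270,180:330],None,fx=5,fy=5,interpolation=cv2.INTER_CUBIC))
```

```text
clock 18.55 turn [-0.03 -0.   -0.04] | dp in CURRENT axes [0.023  0.0001 0.0018] | dp after turn [0.023  0.0001 0.0018]
R cols [[0.001, 0.999, 0.051], [0.0, 0.051, -0.999], [-1.0, 0.001, -0.0]] grasp [0.5767 0.0848 0.244 ] F [-0.05 -0.4  -2.22] w 0.032848974019614605 q [ 0.03  0.29  1.5   0.    1.35 -0.02]
```

View pics/s17c.png

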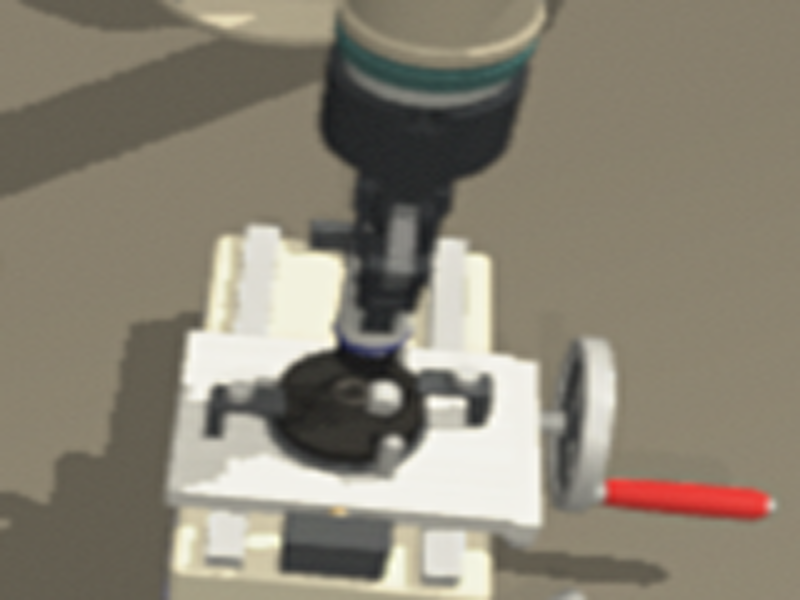

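View pics/w17c.png

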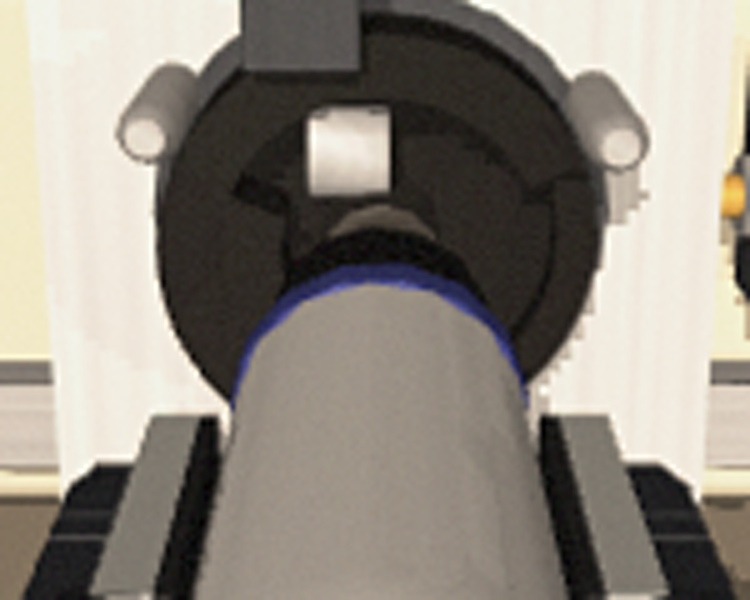

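Run:
```python
from h import *
S=manip.calibration("scene");T=manip.calibration("top");W=manip.calibration("wrist"); s=manip.get_state();R=rot(s)
f=lambda p:((p-[240,110]+.5)*[5,4]-.5).round(1)
b=np.array([.577,.0835,.145]); L=s['position']+R.apply([.221,-.0003,.0009]); print("lens",L)
U=R.apply([-1,0,0])
print("boss",f(proj(S,b)))
for h in (0,.005,.022,.03): print(h,f(proj(S,L+U*h)))
# wrist: projected nose front rim & boss rim
g=lambda p:((p-[180,150]+.5)*5-.5).round(1)
for n,C,r in (("nose",L,.015),("collar",L+U*.022,.0175),("boss",b,.010)):
  q=np.array([g(proj(W,C+R.apply([0,r*np.cos(t),r*np.sin(t)]))) for t in np.linspace(0,6.28,100)]); print(n,q.min(0),q.max(0))
q=np.array([f(proj(S,L+R.apply([0,.015*np.cos(t),.015*np.sin(t)]))) for t in np.linspace(0,6.28,100)]);print("nose in scene",q.min(0),q.max(0))
a=cv2.imread("pics/s17.png"); cv2.imwrite("pics/s17d.png",cv2.resize(a[170:230,280:350],None,fx=10,fy=10,interpolation=cv2.INTER_CUBIC))
```

```text
lens [0.57653139 0.08390752 0.1779624 ]
boss [351.5 391.8]
0 [360.1 356.2]
0.005 [361.2 350.7]
0.022 [365.3 331.6]
0.03 [367.3 322.5]
nose [271.2 231.4] [490.3 435.5]
collar [238.5 267.9] [523.4 529.7]
boss [319.9 199.8] [446.4 319.5]
nose in scene [327.  335.8] [393.2 377. ]
```

View pics/s17d.png

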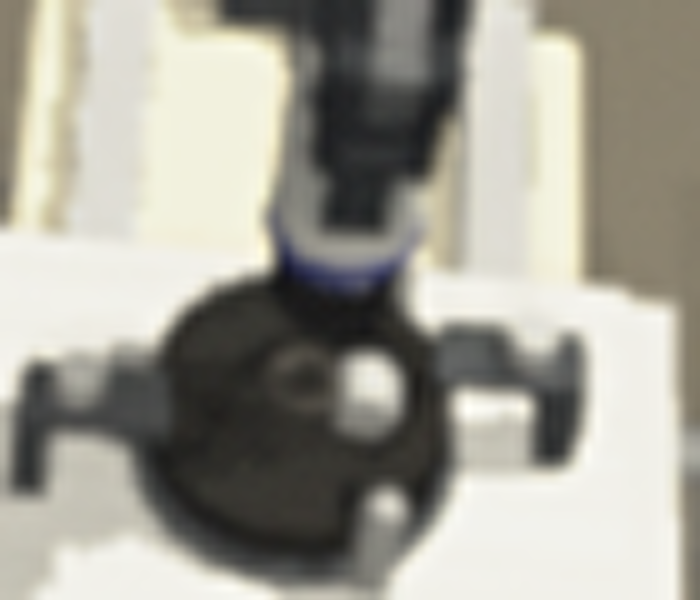

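Run:
```python
from h import *
S=manip.calibration("scene"); s=manip.get_state();R=rot(s)
a=cv2.imread("pics/s17.png").astype(int)
sub=a[188:204,300:330]
print("blueness B-(R+G)/2 rows 190..200, cols 304-326")
d=a[...,0]-(a[...,1]+a[...,2])//2
for r in range(190,202): print(r,d[r,302:328])
g=a.sum(2)//3
for r in range(188,206): print(r,g[r,302:328])
L=s['position']+R.apply([.221,-.0003,.0009]); U=R.apply([-1,0,0])
for h,r in ((0,.015),(.018,.0175),(.022,.0175),(.03,.017)):
  q=np.array([proj(S,L+U*h+R.apply([0,r*np.cos(t),r*np.sin(t)])) for t in np.linspace(0,6.28,100)]); print(h,q.min(0),q.max(0))
```

```text
blueness B-(R+G)/2 rows 190..200, cols 304-326
190 [-19 -19 -20 -25 -30  -8  -7  -8  -8  -5  -3   2   2   2   3   2  -2  -6
  -8 -15 -25 -33 -32 -22 -13 -15]
191 [-19 -19 -20 -26 -20   3  -5  -9  -8  -5  -2   3   2   3   2   0  -3  -7
  -9 -11 -19 -31 -32 -22 -12 -13]
192 [-19 -19 -20 -29 -21   5  -3  -9  -9  -8  -2  -1  -1  -1   0  -1  -4  -7
  -7  -5 -13 -30 -33 -22 -13 -13]
193 [-21 -21 -21 -27 -32   0   7  -5 -10 -10  -8  -7  -6  -6  -6  -7  -7  -8
  -3   0 -18 -33 -33 -22 -13 -12]
194 [-20 -20 -21 -23 -38  -7  19   4  -7 -10 -11 -10 -11 -11 -11 -11 -10  -6
   2  -4 -28 -36 -31 -22 -13 -13]
195 [-12 -14 -17 -18 -32 -13  24  19   3  -3  -5  -7  -7  -7  -5  -3  -1   6
  10 -17 -36 -36 -32 -22 -14 -14]
196 [ -9 -11 -11 -18 -21 -11  21  29  25  23  16   9   8   8  12  21  26  22
   4 -22 -28 -33 -28 -21 -15 -12]
197 [-14 -17 -14 -13 -10  -5  10  21  31  34  31  27  28  26  27  32  30   8
  -7 -19 -14 -12 -16 -18 -10  -9]
198 [-12  -9  -8  -6  -3  -1   2   3  11  16  22  28  26  23  17  18  10  -5
 -10 -15  -9  -7  -7  -8  -8  -7]
199 [ -6  -6  -5  -5  -5   0   0  -1   0   4   5   9  
[... 1793 characters left out ...]
7  56
 107 183 237 238 229 226 227 229]
202 [ 51  53  54  53  55  52  47  39  31  28  27  30  28  29  26  33  43  49
  68 122 186 205 163 141 143 152]
203 [ 54  53  52  53  50  47  45  43  37  34  32  29  26  27  25  31  37  44
  47  67 109 133 104  88  92  95]
204 [54 54 50 48 41 41 50 56 58 51 43 35 37 49 57 55 47 42 44 48 58 78 90 92
 94 93]
205 [ 50  49  43  38  39  56  71  77  72  70  60  57  84 120 138 137 109  62
  43  45  47  67  93  98  97  96]
0 [305.00139435 193.57056142] [318.23439704 203.86890147]
0.018 [304.64452875 187.70254699] [320.32056463 199.77824523]
0.022 [304.81285034 186.56439853] [320.5425739  198.65328315]
0.03 [305.3786726  184.43393039] [320.76427919 196.20264088]
```

arm_command --targets '[{"dp": [0.006,0,0.001],"turn": [0,0,0],"grip": -1},{"dp": [0.007,0,0.001],"turn": [0,0,0],"grip": -1},{"dp": [0.006,0,0],"turn": [0,0,0],"grip": -1},{"dp": [0.003,0,0],"turn": [0,0,0],"grip": -1},{"dp": [0,0,0],"turn": [0,0,0],"grip": -1},{"dp": [0,0,0],"turn": [0,0,0],"grip": -1},{"dp": [0,0,0],"turn": [0,0,0],"grip": -1},{"dp": [0,0,0],"turn": [0,0,0],"grip": -1}]'

```text
clock: 19.35
position: [0.5766, 0.0831, 0.377]
ee_rot: [0.513, 0.487, 0.513, -0.487]
contact_force: [-0.2, -0.2, -2.3]
width: 0.033
```

Run:
```python
from h import *
W,_=grab("wrist","w18"); S,_=grab("scene","s18"); T,_=grab("top","t18")
plan([.5768,.083,.155+.066],.052)
s=manip.get_state();R=rot(s)
a=cv2.imread("pics/s18.png"); cv2.imwrite("pics/s18d.png",cv2.resize(a[170:230,280:350],None,fx=10,fy=10,interpolation=cv2.INTER_CUBIC))
a=cv2.imread("pics/w18.png"); cv2.imwrite("pics/w18c.png",cv2.resize(a[150:270,180:330],None,fx=5,fy=5,interpolation=cv2.INTER_CUBIC))
b=np.array([.577,.0830,.145]); L=s['position']+R.apply([.221,-.0003,.0009]); print("lens",L); U=R.apply([-1,0,0])
g=lambda p:((p-[180,150]+.5)*5-.5).round(1); f=lambda p:((p-[280,170]+.5)*10-.5).round(1)
for n,C,r in (("nose",L,.015),("collar",L+U*.022,.0175),("boss",b,.010)):
  for cam,k in ((W,g),(S,f)):
    q=np.array([k(proj(cam,C+R.apply([0,r*np.cos(t),r*np.sin(t)]))) for t in np.linspace(0,6.28,100)]); print(n,q.min(0),q.max(0))
```

```text
clock 19.5 turn [-0.   -0.   -0.02] | dp in CURRENT axes [0.0009 0.0002 0.0002] | dp after turn [0.0009 0.0002 0.0002]
R cols [[0.0, 0.999, 0.052], [0.0, 0.052, -0.999], [-1.0, 0.0, -0.0]] grasp [0.5766 0.0832 0.2219] F [-0.26 -0.08 -1.55] w 0.032724457340506254 q [ 0.02  0.3   1.54  0.    1.3  -0.03]
lens [0.57639596 0.08224393 0.15590058]
nose [270.2 231.2] [489.1 435.1]
nose [238.4 298.3] [368.3 400.6]
collar [237.4 267.6] [522.1 529.3]
collar [236.3 230.5] [390.6 350.6]
boss [314.5 236.3] [453.5 366.7]
boss [258.5 346.1] [344.4 414.1]
```

View pics/s18d.png

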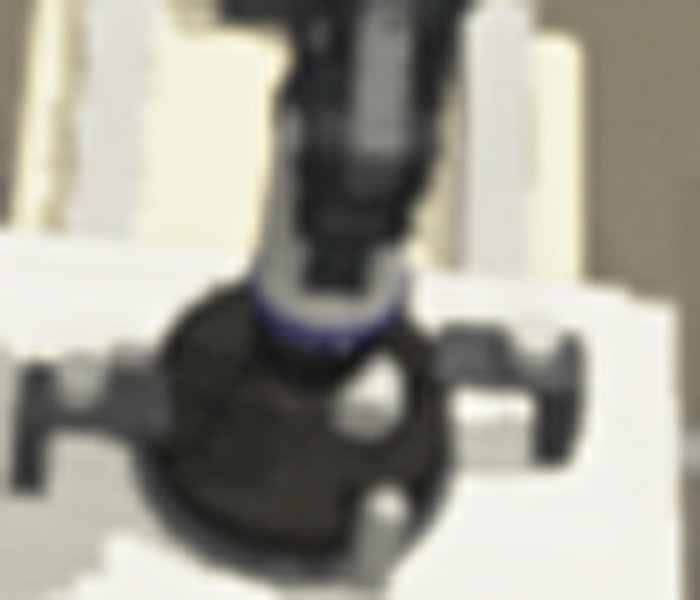

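View pics/w18c.png

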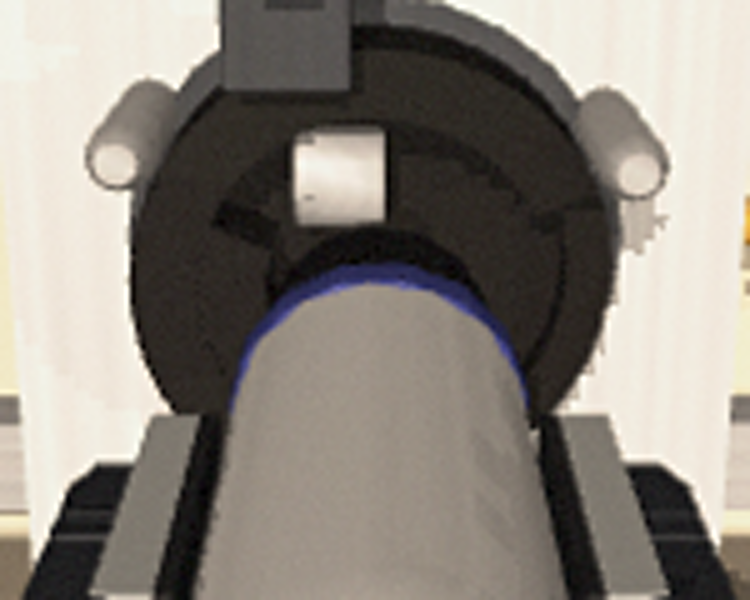

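View pics/t18.png

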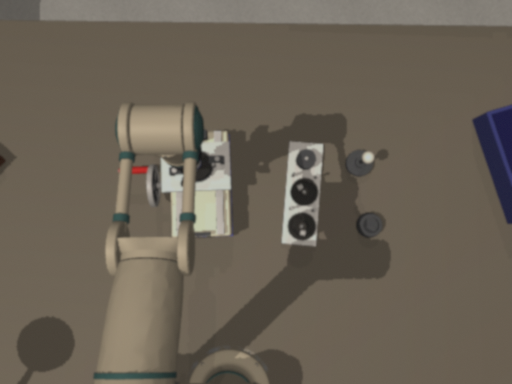

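Run:
```python
from h import *
a=cv2.imread("pics/s18.png").astype(int)
d=a[...,0]-(a[...,1]+a[...,2])//2; g=a.sum(2)//3
for r in range(194,210): print(r,d[r,302:326])
```

```text
194 [-19 -21 -28 -33 -14  -7  -7  -5  -3   0   2   0   3   2   1   0  -3  -6
 -18 -32 -38 -36 -33 -23]
195 [-13 -14 -24 -17  -8  -8  -8  -6  -3   0   2   3   2   2   1  -4  -7 -10
 -19 -27 -31 -36 -31 -22]
196 [ -8 -11 -17  -3  -6  -9  -8  -5  -3   1   2   3   3   2  -1  -5  -8  -9
 -11 -24 -26 -34 -28 -21]
197 [-15 -15  -7   3  -6  -9  -8  -6  -2   2   2   3   2   2  -2  -8  -9  -5
  -3 -16 -14 -12 -16 -18]
198 [-12  -9   3   9  -3 -10 -10  -7  -2  -1   0   1  -1  -1  -4  -7  -9  -4
   0 -14  -9  -8  -8  -8]
199 [ -7  -5   5  15   5  -5  -9  -8  -7  -7  -7  -6  -5  -5  -6  -9  -7   1
   0 -15  -9  -7  -8  -9]
200 [ -6  -6   1  16  19   7  -4  -8 -11 -11 -12 -12  -9  -8 -10  -8   4  14
  -2 -17  -9  -9 -10 -10]
201 [ -5  -5  -2  11  23  20  11   3  -5  -7  -8  -6  -5  -4  -4   4  22  19
  -7 -16 -11 -11 -11 -13]
202 [ -7  -6  -5  -1  17  25  27  24  15   6   6   8  13  17  18  23  27  11
  -7 -11 -16 -17 -12 -10]
203 [ -5  -5  -5  -2   7  14  25  32  29  25  26  26  26  31  28  22   9  -4
  -6  -8  -9 -10  -4  -2]
204 [-6 -6 -5 -1  0  2  7 11 16 20 27 22 16 17 15  3 -4 -5 -5 -5 -8 -4 -1 -2]
205 [-4 -5 -2 -3  1  1  1  1  4  8  8  9  5  4 -3 -5 -8 -5 -5 -5 -6 -1  0 -1]
206 [ -5  -3  -2  -2  -1  -1   2   0  -1   0  -2  -1  -1  -3  -6 -10 -11  -8
  -3  -6  -4  -1   1   1]
207 [ -4  -3  -3  -3  -4  -1  -1   2   1   0  -1  -1  -2  -5 -10 -14 -15 -11
  -5  -4  -4  -2   0   0]
208 [ -4  -4  -4  -5  -4  -4  -3  -2  -2   0  -2  -3  -5 -11 -14 -13 -14 -12
  -6  -3  -4  -3  -2  -6]
209 [ -3  -4  -5  -5  -5  -7  -7  -6  -4  -3  -4  -6  -9 -12 -14 -15 -15 -12
  -5  -4  -5  -3  -6 -12]
```

arm_command --targets '[{"dp": [0.0007,0.0002,0],"turn": [0,0,0],"grip": -1},{"dp": [0,0,0],"turn": [0,0,0],"grip": -1},{"dp": [0,0,0],"turn": [0,0,0],"grip": -1},{"dp": [0,0,0],"turn": [0,0,0],"grip": -1},{"dp": [0,0,0],"turn": [0,0,0],"grip": -1}]'

```text
clock: 20.0
position: [0.5767, 0.0831, 0.376]
ee_rot: [0.513, 0.487, 0.513, -0.487]
contact_force: [0.5, 0.6, -2.1]
width: 0.0335
```

Run:
```python
from h import *
plan([.5768,.083,.155+.066],.052)
s=manip.get_state(); print(np.abs(s['qd']).max())
grab("scene","s19")
manip.sign_off()
```

```text
clock 20.0 turn [-0. -0. -0.] | dp in CURRENT axes [0.     0.     0.0001] | dp after turn [0.     0.     0.0001]
R cols [[0.0, 0.999, 0.052], [0.0, 0.052, -0.999], [-1.0, 0.0, -0.0]] grasp [0.5768 0.0831 0.221 ] F [ 0.53  0.63 -2.09] w 0.03347073440455018 q [ 0.02  0.3   1.54  0.    1.3  -0.03]
0.001178821437156607
the job is handed in; nothing more can be done
```

View pics/s19.png

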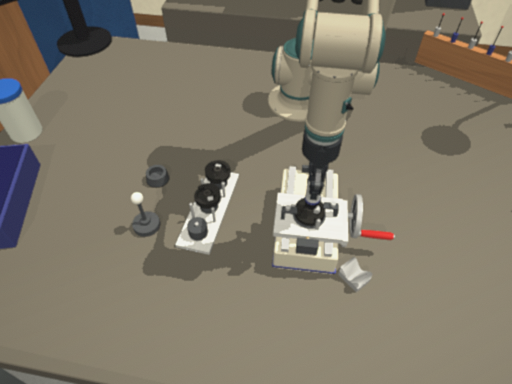

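I wound the crank about 1.3 turns until the resistance jumped from about 4 N to 24 N. The pictures then showed the carriage against the brass tip and light through the bore. I lifted the microscope straight up out of its stand and carried it over the pallet at a lens height of about 195 mm. I handed the job in at 20 s while holding it upright and still over the middle boss.

**Last checks:**
- **Height:** the lens is about 10 mm above the boss, worked out from the arm's position and the microscope's resting height in the stand. I didn't measure the gap directly.
- **Contact:** nothing suggests it is touching. The only force at the wrist is about 2 N, roughly the microscope's weight.
- **Stillness:** the joints were effectively at rest when I handed in.
- **Other objects:** the sphere, vee block and pallet parts look unmoved in the last scene picture.

**Where the checks disagreed:** the three cameras put the boss 1.5 to 2 mm apart from each other, about their stated accuracy. I placed the lens in the middle of those estimates, so I expect it to be centred to within about 1 to 2 mm.

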